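# Set up the portion moulder for thick portions

## Task

Get the portion moulder ready for thick portions: lift its steel dust cover off and lay it flat, right way up, in the empty square tray, then with the hex key from its stand turn the screw in the middle of the moulder clockwise until it stops and the mould floors are fully down. Put the key back upright in its stand, and set every presser that lies on the counter fully down in a mould of its own outline, grip uppermost. Leave the other kitchen things where they stand.

Things in the scene. Friction and masses are not known exactly. Their poses are not given: they have to be found in the camera images.
- moulder: Fixed portion moulder: steel housing 220 x 220 mm, rim 48 mm high, round a white mould plate 196 x 196 mm, its top 60 mm above the counter. Origin: centre of its underside; x, y along its sides. Two round and two square moulds, each 53 mm from the centre in x and in y, like ones on a diagonal; a round recess in the centre holds the screw, which lowers all four mould floors together.
- socket (a point): Centre of the mouth of the hex socket in the head of the moulder's centre screw, 6 mm below the mould plate's top (54 mm above the counter), at the bottom of a round recess 32 mm wide. The hex is 18.4 mm across flats and 24 mm deep. The frame turns with the screw: z up, x points squarely at one of the flats.
- screw (a joint): Angle of the centre screw in rad: grows clockwise seen from above, from 0 (floors up) to its stop at 6.28 (floors fully down, 14 mm lower: one whole turn). Stiff: about 0.25 N m to turn; it stays where it is left. Turned in quarter turns, taking the key's square grip afresh each time.
- cover: Loose dust cover of sheet steel: a square lid 210 x 210 mm and 50 mm high, open below, skirt 3 mm thick. Origin at the centre of the skirt's lower edge, z up. At first it sits over the mould plate with its skirt on the housing's rim, 48 mm above the counter, with 4 mm of play all round. 0.45 to 0.7 kg.
- cover_handle (a point): Centre of the black bar grip on the cover, 87 mm above the skirt's lower edge: 110 mm long (along the cover's y axis), 14 mm wide (x), 14 mm tall, with 30 mm of room beneath.
- tray: Empty square steel tray, fixed: 256 x 256 mm outside, rim 20 mm high, walls and floor 3 mm thick. Origin at the centre of its underside, sides along x and y.
- key_stand: Fixed white plastic stand 60 x 60 mm, 80 mm high, with an upright bore 25 mm in diameter, 76 mm deep, in the middle of its top. Origin at the centre of its underside. It may stand in any of several places.
- key: Loose hex key, 130 mm long, 0.17 kg. Origin at the blade's tip, z towards the grip. Steel hex blade 17 mm across flats, 0 to 70 mm (first 4 mm tapered), a flat facing x; square black grip 26 x 26 mm (faces along x and y) from 70 to 130 mm. It starts upright in the stand, the grip's shoulder on the stand's top, tip 10 mm above the counter.
- round_presser_1: Hand presser: aluminium disc, 65 mm diameter, 10 mm thick, lower edge bevelled. Origin: centre of its underside, z up. On top, on two thin posts, a black bar grip 50 mm long (along x), 14 mm wide (y), 12 mm tall, from 24 to 36 mm above the underside; take it across its 14 mm width. 0.13 to 0.21 kg. May be absent.
- round_presser_2: Hand presser: aluminium disc, 65 mm diameter, 10 mm thick, lower edge bevelled. Origin: centre of its underside, z up. On top, on two thin posts, a black bar grip 50 mm long (along x), 14 mm wide (y), 12 mm tall, from 24 to 36 mm above the underside; take it across its 14 mm width. 0.13 to 0.21 kg. May be absent.
- square_presser_1: Hand presser: aluminium square plate, 64 x 64 mm (sides along its x and y axes), 10 mm thick, lower edge bevelled. Origin: centre of its underside, z up. On top, on two thin posts, a black bar grip 50 mm long (along x), 14 mm wide (y), 12 mm tall, from 24 to 36 mm above the underside; take it across its 14 mm width. 0.13 to 0.21 kg. May be absent.
- square_presser_2: Hand presser: aluminium square plate, 64 x 64 mm (sides along its x and y axes), 10 mm thick, lower edge bevelled. Origin: centre of its underside, z up. On top, on two thin posts, a black bar grip 50 mm long (along x), 14 mm wide (y), 12 mm tall, from 24 to 36 mm above the underside; take it across its 14 mm width. 0.13 to 0.21 kg. May be absent.
- round_mould_1 (a point): Centre of the mouth of a round mould (68 mm diameter), level with the white plate's top, 60 mm above the counter. The mould's floor is 1 mm below this with the screw at 0 and 15 mm below it when the floors are fully down. Diagonally opposite the other round mould.
- round_mould_2 (a point): Centre of the mouth of a round mould (68 mm diameter), level with the white plate's top, 60 mm above the counter. The mould's floor is 1 mm below this with the screw at 0 and 15 mm below it when the floors are fully down. Diagonally opposite the other round mould.
- square_mould_1 (a point): Centre of the mouth of a square mould (66 x 66 mm, sides along the moulder's x and y axes), level with the white plate's top, 60 mm above the counter. The mould's floor is 1 mm below this with the screw at 0 and 15 mm below it when the floors are fully down.
- square_mould_2 (a point): Centre of the mouth of a square mould (66 x 66 mm, sides along the moulder's x and y axes), level with the white plate's top, 60 mm above the counter. The mould's floor is 1 mm below this with the screw at 0 and 15 mm below it when the floors are fully down.
- salt_jar: Bystander: glass jar, 68 mm wide, 90 mm high; origin at the centre of its underside.
- pepper_pot: Bystander: small glass pot with a steel top, 50 mm wide, 75 mm high; origin at the centre of its underside.
- small_bowl: Bystander: steel bowl, 140 mm wide, 55 mm high; origin at the centre of its underside.
- spatula: Bystander: wooden-handled spatula, 260 mm long, lying flat; origin on the underside at its middle, handle towards its -x.
- soy_bottle: Bystander: amber bottle, 66 mm wide, 200 mm high; origin at the centre of its underside.
- measure_cup: Bystander: steel cup with a handle, 84 mm wide, 90 mm high; origin at the centre of its underside.
- tin: Bystander: food tin, 74 mm wide, 100 mm high; origin at the centre of its underside.

How it is judged (in metres and radians):
On the way, in this order (a step that is already met when the one before it is completed fails the run):
1. the cover lies flat in the tray (horizontal distance between cover and tray below 0.06 m and height (world z) of cover below 0.012 m and angle between cover's own z axis and vertical below 0.06 rad), for 0.2 s.
2. the key's blade is in the screw's socket (z of key in the frame of socket below -0.012 m and horizontal distance between key and socket below 0.004 m), for 0.1 s.
3. the screw is turned clockwise to its stop, floors fully down (value of joint screw above 6.05 rad), for 0.2 s.
At the end, for the whole second after the job is handed in: Each presser present is level in a mould of its outline, within 5 mm, underside 11 mm or more below the plate top; screw above 6.05 rad; key upright in its stand (within 12 mm, tip below 18 mm); cover flat, right way up in the tray (within 60 mm of its centre, skirt below 12 mm); all at rest (all of step 1 and ((horizontal distance between round_presser_1 and round_mould_1 below 0.005 m and z of round_presser_1 in the frame of round_mould_1 below -0.011 m and angle between round_presser_1's own z axis and vertical below 0.08 rad) or (horizontal distance between round_presser_1 and round_mould_2 below 0.005 m and z of round_presser_1 in the frame of round_mould_2 below -0.011 m and angle between round_presser_1's own z axis and vertical below 0.08 rad)) and ((horizontal distance between round_presser_2 and round_mould_1 below 0.005 m and z of round_presser_2 in the frame of round_mould_1 below -0.011 m and angle between round_presser_2's own z axis and vertical below 0.08 rad) or (horizontal distance between round_presser_2 and round_mould_2 below 0.005 m and z of round_presser_2 in the frame of round_mould_2 below -0.011 m and angle between round_presser_2's own z axis and vertical below 0.08 rad)) and ((horizontal distance between square_presser_1 and square_mould_1 below 0.005 m and z of square_presser_1 in the frame of square_mould_1 below -0.011 m and angle between square_presser_1's own z axis and vertical below 0.08 rad) or (horizontal distance between square_presser_1 and square_mould_2 below 0.005 m and z of square_presser_1 in the frame of square_mould_2 below -0.011 m and angle between square_presser_1's own z axis and vertical below 0.08 rad)) and ((horizontal distance between square_presser_2 and square_mould_1 below 0.005 m and z of square_presser_2 in the frame of square_mould_1 below -0.011 m and angle between square_presser_2's own z axis and vertical below 0.08 rad) or (horizontal distance between square_presser_2 and square_mould_2 below 0.005 m and z of square_presser_2 in the frame of square_mould_2 below -0.011 m and angle between square_presser_2's own z axis and vertical below 0.08 rad)) and value of joint screw above 6.05 rad and horizontal distance between key and key_stand below 0.012 m and height (world z) of key below 0.018 m and angle between key's own z axis and vertical below 0.15 rad and linear speed of each of round_presser_1, round_presser_2, square_presser_1, square_presser_2, cover, key below 0.02 m/s); the robot touches nothing.
It fails at once if a bystander is moved by more than 60 mm or knocked over (distance of any of salt_jar, pepper_pot, small_bowl, spatula, soy_bottle, measure_cup, tin from where it was at the start of the episode above 0.06 m or angle between any of salt_jar, pepper_pot, small_bowl, soy_bottle, measure_cup, tin's own z axis and vertical above 0.6 rad).
Of round_presser_1, round_presser_2, square_presser_1, square_presser_2 only 2 to 4 are there at a start; the rules pass over those that are not, and their reading is None.
At some moment in a run one of round_presser_1, round_presser_2, square_presser_1, square_presser_2 may be knocked a few centimetres aside while the robot is not near it.
It also fails if it takes over 210 s, if anything falls off the work surface, if the arm or the gripper's body presses on something with over 40 N, if the wrist force passes 120 N, or if a joint passes its speed limit or range.

## Robot

A 6-joint arm with a two-finger parallel gripper is mounted at the origin on the work surface. World frame = base frame: x ahead of the robot, y to its left, z up, the work surface at z = 0. Lengths are in mm, angles in degrees, forces in N, time in s.
With the tool pointing down it reaches from about 350 to 850 mm from the base axis. Payload 8.1 kg.
Tool frame: the origin (TCP) lies midway between the tips of the shut fingers; the grasp point (between the pads) lies 19 mm behind it; z points along the fingers, y is the direction in which the jaws open and shut (so a half turn about z gives the same grasp; the last joint's range is limited). The gripper opens to 85 mm and grips with 20 to 120 N. Pads are 22 mm wide; open, the fingers measure 114 mm over their backs; the gripper's body (76 mm by 85 mm) begins 54 mm behind the grasp point. The pads swing forward as they close: fully open they stand 13 mm farther back than shut.
Start: joints at [58.419, 7.471, 85.268, -0, 87.261, -4.893], TCP at [269.463, 536.092, 231.292] pointing down, gripper open.
Joint ranges: [-169.43, 169.43], [-51.17, 129.36], [1.28, 143.12], [-76.62, 256.62], [0, 156.53], [-152.29, 152.29]. Speed limits (degrees/s): [136.94, 136.94, 159.86, 180, 180, 180].

## Interface

Orientations are given as [roll, pitch, yaw] about the fixed x, y, z axes, in that order (R = Rz(yaw) Ry(pitch) Rx(roll)).
In Python, from bench import telemetry, snapshot, camera_params, job gives the robot as it stands. The module is installed in compiled form; this text tells all that it offers.
- The arm moves only by the shell command python3 -m jog 'ROWS' [FORCE]. ROWS is JSON, a list that holds one entry, the list of rows, each a list of 7 numbers: the shift along the tool's x, y, z in units of 50 mm (1.0 is 50 mm), then the turn, a rotation vector about the tool's x, y, z in units of 2 pi rad (1.0 is 2 pi rad), then the opening, from 0 (shut) to 1 (fully open). In form: [[[dx, dy, dz, rx, ry, rz, claw], ...]]. A call has 1 to 12 rows; each row shifts and turns the commanded pose from where the row before left it, along the tool's axes as they then stand; what a row does not reach is not made up. A row lasts 1/8 s, in which the tool goes at most 62.5 mm and 10.7 degrees, less where a joint would pass 70% of its speed; a pose out of reach is approached as far as the arm can. A call with a number of a shift or a turn outside -1 to 1 is refused whole. A call with a gripper value outside its range is refused whole. The fingers move at their own pace and stop on an object; FORCE is the grip in N (left out, the last holds). Time passes only in rows, so rows that do not move let the fingers close. It gives the time, the measured TCP pose, the force and the opening at its end, in the units of the state.
- telemetry.sense(): the state, without advancing time (a new reading comes with each control period).
- snapshot(name): name is "scene" or "top"; returns (picture, depth): 480x640x3 uint8, red, green, blue; 480x640 float32, mm along the optical axis (not along the pixel's ray), 0 where there is no reading.
- camera_params(name): a dict with "K" (3x3 intrinsics, pixels), "extrinsics" (4x4, takes a point from camera to world coordinates). Camera axes: x right, y down, z forward; pixel columns grow to the right and rows downward; lengths in mm; the calibration is good to about 2 mm. A picture is of the moment at which its call begins. camera_params takes no time and is no camera call.
- job.hand_in(): hands the job in, once; it reports no verdict.
The state is a dict: "time": time; "joint_pos": joint angles; "qd": joint speeds; "joint_efforts": joint torques, N m; "tool_pos": TCP position; "tcp_rot": TCP orientation; "ft_force": force on the tool from outside, world axes, zero at the start; "wrist_torque": the same for the moment, N m; "finger_gap": finger opening in mm.
Only numpy, scipy, OpenCV 4.12 (cv2) and the standard library are available. Lean on these libraries where they do the work, as an engineer would, in place of code of your own. Each camera call takes 0.05 s, during which the arm holds its last target. There are 200 camera calls.

## Working session

There is one attempt and no reset: what is moved stays moved. The work goes in short steps, Python scripts to look and compute and a shell command to move; the robot and the scene stay as the last step left them, time stands still between calls to the robot, and variables do not carry over. Pictures are saved under pics/ and viewed, about 12 in all and at most 16, crops included, and the job is handed in when it is done.

```bash
mkdir -p pics
cat > h.py <<'E'
import numpy as np, cv2
from bench import telemetry, snapshot, camera_params, job
def world(name,depth):
    p=camera_params(name);K=np.array(p["K"]);T=np.array(p["extrinsics"])
    v,u=np.mgrid[:480,:640]
    c=np.stack([(u-K[0,2])/K[0,0]*depth,(v-K[1,2])/K[1,1]*depth,depth,np.ones_like(depth)],-1)
    return (c@T.T)[...,:3]
def snap(name,f=None):
    im,d=snapshot(name)
    if f: cv2.imwrite('pics/'+f,im[...,::-1])
    return im,d,world(name,d)
E
python3 - <<'E'
from h import *
for n in("scene","top"):
    im,d,w=snap(n,n+'0.png'); np.savez('/tmp/'+n,im=im,d=d,w=w)
    p=camera_params(n);print(n,np.round(p["K"],1).tolist(),np.round(p["extrinsics"],3).tolist())
print(telemetry.sense())
E
```

```text
scene [[513.1, 0.0, 320.1], [0.0, 513.1, 232.7], [0.0, 0.0, 1.0]] [[-0.202, 0.56, -0.804, 1356.43], [0.979, 0.117, -0.165, 181.452], [0.002, -0.82, -0.572, 720.437], [0.0, 0.0, 0.0, 1.0]]
top [[487.6, 0.0, 320.6], [0.0, 487.6, 244.6], [0.0, 0.0, 1.0]] [[-0.021, -0.998, 0.059, 427.263], [-1.0, 0.022, 0.018, 4.59], [-0.019, -0.059, -0.998, 1288.212], [0.0, 0.0, 0.0, 1.0]]
{'time': 0.1, 'joint_pos': array([ 5.84185050e+01,  7.51134668e+00,  8.53245022e+01,  6.56017319e-04,
        8.72625203e+01, -4.89313843e+00]), 'qd': array([ 0.09891464,  0.06297783, -0.12706757,  0.08347201, -0.07240579,
       -0.02362785]), 'joint_efforts': array([ 1.41854642e-03, -5.70948493e+01, -5.01940906e+01, -1.13404981e-04,
        8.09278776e-03,  5.27338386e-05]), 'tool_pos': array([269.19078765, 535.65205078, 230.32942849]), 'tcp_rot': array([-1.79902045e+02, -9.04348341e-03,  1.53311604e+02]), 'ft_force': array([ 0.18471238, -0.34144873, -0.88422135]), 'wrist_torque': array([-0.02418034,  0.04225266,  0.00343778]), 'finger_gap': 85.44447951946547}
```

View pics/scene0.png

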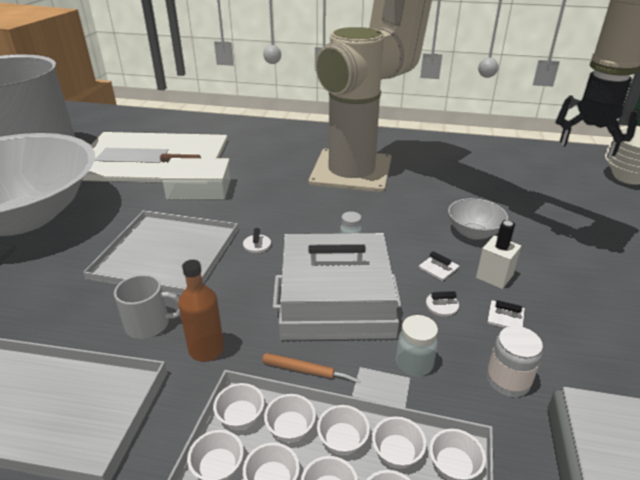

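View pics/top0.png

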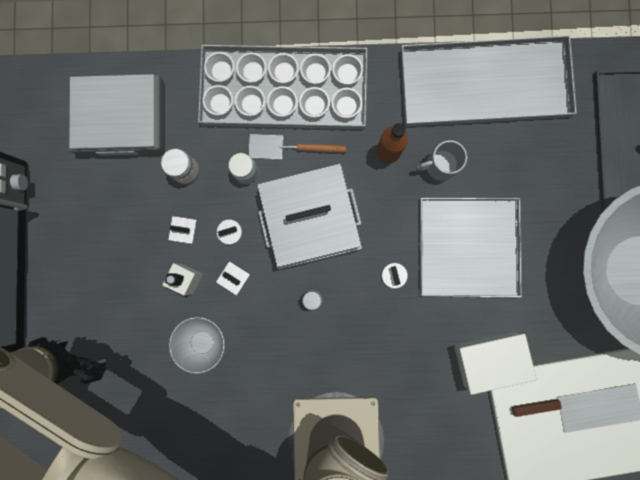

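The top view shows the cover at (309,215) on the moulder with its grip running about 15° off the row direction. The tray is at (470,247), and the stand with the key is at (181,279). The square pressers are at (182,230) and (233,278), and the round ones at (229,231) and (394,275), so all four are present. Next I'll measure them from both cameras.

```bash
cat >> h.py <<'E'
def rect(pts):
    (c,s,a)=cv2.minAreaRect(pts[:,:2].astype(np.float32))
    if s[0]<s[1]: s=s[::-1]; a+=90
    return np.round([*c,*s,(a+90)%180-90,np.median(pts[:,2]),len(pts)],1)   # cx cy long short angle z n
def black(im): return im.max(-1)<60
def box(w,cx,cy,r,z0,z1): return (abs(w[...,0]-cx)<r)&(abs(w[...,1]-cy)<r)&(w[...,2]>z0)&(w[...,2]<z1)
E
python3 - <<'E'
from h import *
t=np.load('/tmp/top.npz');s=np.load('/tmp/scene.npz')
for n,(u,v) in dict(sq_a=(182,229),sq_b=(233,278),rd_a=(228,231),rd_b=(394,275),key=(175,279)).items():
    c=t['w'][v,u]
    print(n,np.round(c))
    for q,m in(('top',t),('scene',s)):
        z0,z1=(120,150) if n=='key' else (18,45)
        b=box(m['w'],c[0],c[1],45,z0,z1)&black(m['im'])
        if b.sum()>5: print('  grip',q,rect(m['w'][b]))
        z0,z1=(70,90) if n=='key' else (5,16)
        b=box(m['w'],c[0],c[1],50,z0,z1)&~black(m['im'])
        if b.sum()>5: print('  body',q,rect(m['w'][b]))
c=t['w'][215,309]
for q,m in(('top',t),('scene',s)):
    b=box(m['w'],c[0],c[1],80,120,160);print('cover grip',q,rect(m['w'][b]))
    b=box(m['w'],c[0],c[1],170,88,110);print('cover top',q,rect(m['w'][b]))
    b=box(m['w'],c[0],c[1],170,35,55);print('rim',q,rect(m['w'][b]))
c=t['w'][247,470]; print('tray c',c)
for q,m in(('top',t),('scene',s)):
    b=box(m['w'],c[0],c[1],160,13,26);print('tray',q,rect(m['w'][b]))
for n,(u,v) in dict(pep=(312,300),salt=(241,168),tin=(178,164),bottle=(397,131),cup=(450,158),bowl=(200,344)).items(): print(n,np.round(t['w'][v,u]))
E
```

```text
sq_a [550. 385.  36.]
  grip top [550.5 393.3  48.2  10.5  79.   36.   73. ]
  body top [550.4 385.3  98.6  96.1  89.7  10.1 500. ]
  grip scene [556.9 393.1  45.7  15.1  81.3  33.2 167. ]
  body scene [556.1 393.9  67.9  63.9  -9.9   8.7 535. ]
sq_b [421. 254.  37.]
  grip top [420.4 259.5  45.2  10.3  55.   37.   65. ]
  body top [420.6 252.8  96.3  94.6  88.8  10.2 514. ]
  grip scene [427.3 259.6  47.6  12.4  56.2  32.7 118. ]
  body scene [425.5 260.7  69.   65.5 -33.6   8.5 425. ]
rd_a [542. 265.  39.]
  grip top [541.9 268.4  43.7  10.4 -75.4  36.5  71. ]
  body top [5.424e+02 2.670e+02 9.800e+01 9.690e+01 4.000e-01 9.700e+00 3.890e+02]
  grip scene [550.3 268.9  46.5  12.8 -73.5  33.2 150. ]
  body scene [554.8 269.   62.9  53.9  86.2   8.5 428. ]
rd_b [ 420. -159.   36.]
  grip top [ 419.  -161.4   42.1   10.1   12.2   37.3   63. ]
  body top [ 418.4 -159.7   98.3   96.8   88.6   10.2  430. ]
  grip scene [ 428.  -161.5   48.4    9.8   17.4   34.2   56. ]
  body scene [ 425.  -161.6   67.9   61.6   17.9    8.4  313. ]
key [422. 371. 140.]
  grip top [422.2 381.8  25.6  25.6 
[... 162 characters left out ...]
  61.3 -27.2  78.3 469. ]
cover grip top [572.6  54.3 108.9  14.5 -77.5 142.  280. ]
cover top top [ 611.3   80.7  297.3  244.4   12.8   98.6 7142. ]
rim top [602.3  68.7 282.7 263.7  12.6  47.  334. ]
cover grip scene [577.1  54.6 107.2  18.  -76.1 138.1 524. ]
cover top scene [ 613.6   79.6  300.8  242.9   12.8   96.4 7258. ]
rim scene [ 674.9   79.7  269.4   93.4   83.5   45.8 1300. ]
tray c [ 488.49337707 -363.24218888    6.9833226 ]
tray top [ 488.7 -360.3  258.2  255.4   88.6   20.   651. ]
tray scene [ 492.  -360.3  263.1  259.2   -1.9   16.5  723. ]
pep [363.  50.  78.]
salt [694. 220.  91.]
tin [706. 375. 101.]
bottle [ 745. -154.  199.]
cup [ 725. -319.    8.]
bowl [250. 349.   5.]
```

```bash
cat > plan.py <<'E'
import sys,numpy as np
from bench import telemetry
from scipy.spatial.transform import Rotation as R
def plan(x,y,z,yaw):
    s=telemetry.sense();r=s['tcp_rot'];dy=(yaw-r[2]+180)%360-180
    Rm=R.from_euler('xyz',[180,0,yaw],degrees=True)
    d=Rm.inv().apply(np.array([x,y,z])-s['tool_pos'])/50
    print('t %.1f pos %s rot %s gap %.1f j6 %.0f'%(s['time'],np.round(s['tool_pos'],1),np.round(r,1),s['finger_gap'],s['joint_pos'][5]),'F',np.round(s['ft_force'],1))
    print('first rz total %.4f, then shift %s'%(-dy/360,np.round(d,3)))
if __name__=='__main__': plan(*map(float,sys.argv[1:]))
E
python3 -m jog '[[[0,0,0,0,0,0.0282,1],[0,0,0,0,0,0.0282,1],[0,0,0,0,0,0.0282,1],[0,0,0,0,0,0.0282,1],[0,0,0,0,0,0.0282,1]]]' 80; python3 plan.py 574 54.3 170 102.5
```

```text
time: 0.72
tool_pos: [269.3, 535.8, 230.7]
tcp_rot: [-180.0, 0.0, 102.2]
ft_force: [-0.2, 0.5, 0.6]
finger_gap: 85.2
t 0.7 pos [269.3 535.8 230.7] rot [-180.     0.   102.2] gap 85.2 j6 46 F [-0.2  0.5  0.6]
first rz total -0.0008, then shift [-10.721   3.865   1.213]
```

```bash
python3 -m jog '[[[-0.893,0.322,0.1,0,0,0,1],[-0.893,0.322,0.1,0,0,0,1],[-0.893,0.322,0.1,0,0,0,1],[-0.893,0.322,0.1,0,0,0,1],[-0.893,0.322,0.1,0,0,0,1],[-0.893,0.322,0.1,0,0,0,1],[-0.893,0.322,0.1,0,0,0,1],[-0.893,0.322,0.1,0,0,0,1],[-0.893,0.322,0.1,0,0,0,1],[-0.893,0.322,0.1,0,0,0,1],[-0.893,0.322,0.1,0,0,0,1],[-0.893,0.322,0.1,0,0,0,1]]]'; python3 plan.py 574 54.3 116 102.5
```

```text
time: 2.22
tool_pos: [574.9, 53.7, 170.7]
tcp_rot: [-180.0, -0.0, 102.5]
ft_force: [-0.6, 0.4, -0.8]
finger_gap: 85.3
t 2.2 pos [574.9  53.7 170.7] rot [-180.    -0.   102.5] gap 85.3 j6 -12 F [-0.6  0.4 -0.8]
first rz total 0.0001, then shift [ 0.016 -0.014  1.094]
```

```bash
python3 -m jog '[[[0,0,0.4,0,0,0,1],[0,0,0.4,0,0,0,1],[0,0,0.28,0,0,0,1],[0,0,0,0,0,0,0],[0,0,0,0,0,0,0],[0,0,0,0,0,0,0],[0,0,0,0,0,0,0],[0,0,0,0,0,0,0]]]' 80
```

```text
time: 3.22
tool_pos: [575.1, 55.2, 118.4]
tcp_rot: [179.9, 0.0, 102.6]
ft_force: [-2.4, -0.8, 6.2]
finger_gap: 11.9
```

```bash
python3 -m jog '[[[0,0,-0.3,0,0,0,0],[0,0,-0.3,0,0,0,0],[0,0,-0.3,0,0,0,0],[0,0,-0.5,0,0,0,0],[0,0,-0.3,0,0,0,0],[0,0,0,0,0,0,0]]]' ; python3 plan.py 488.5 -361 202 88.5
```

```text
time: 3.98
tool_pos: [575.6, 55.1, 204.3]
tcp_rot: [179.8, 0.0, 102.5]
ft_force: [0.2, -0.0, -4.9]
finger_gap: 12.3
t 4.0 pos [575.6  55.1 204.3] rot [179.8   0.  102.5] gap 12.3 j6 -12 F [ 0.2 -0.  -4.9]
first rz total 0.0390, then shift [-8.364 -1.524  0.046]
```

```bash
python3 -m jog '[[[0,0,0,0,0,0.013,0],[0,0,0,0,0,0.013,0],[0,0,0,0,0,0.013,0]]]' >/dev/null; python3 -m jog '[[[-0.3,-0.05,0,0,0,0,0],[-0.6,-0.11,0,0,0,0,0],[-0.8,-0.145,0,0,0,0,0],[-0.8,-0.145,0,0,0,0,0],[-0.9,-0.16,0,0,0,0,0],[-0.9,-0.16,0,0,0,0,0],[-0.9,-0.16,0,0,0,0,0],[-0.9,-0.16,0,0,0,0,0],[-0.8,-0.14,0,0,0,0,0],[-0.76,-0.14,0,0,0,0,0],[-0.5,-0.1,0,0,0,0,0],[-0.2,-0.05,0,0,0,0,0]]]' ; python3 plan.py 490 -361 75 88.5
```

```text
time: 5.85
tool_pos: [486.2, -362.5, 201.4]
tcp_rot: [-179.9, -0.0, 88.5]
ft_force: [0.5, 0.1, -4.7]
finger_gap: 12.5
t 5.8 pos [ 486.2 -362.5  201.4] rot [-179.9   -0.    88.5] gap 12.5 j6 -40 F [ 0.5  0.1 -4.7]
first rz total -0.0001, then shift [0.031 0.076 2.529]
```

```bash
python3 -m jog '[[[0.03,0.076,0.5,0,0,0,0],[0,0,0.6,0,0,0,0],[0,0,0.6,0,0,0,0],[0,0,0.4,0,0,0,0],[0,0,0.25,0,0,0,0],[0,0,0.12,0,0,0,0],[0,0,0.06,0,0,0,0],[0,0,0,0,0,0,0]]]' ; python3 plan.py 490 -361 73 88.5
```

```text
time: 6.85
tool_pos: [491.9, -359.7, 76.5]
tcp_rot: [180.0, 0.0, 88.5]
ft_force: [-0.7, 0.8, -4.3]
finger_gap: 12.3
t 6.8 pos [ 491.9 -359.7   76.5] rot [180.    0.   88.5] gap 12.3 j6 -40 F [-0.7  0.8 -4.3]
first rz total 0.0000, then shift [-0.027 -0.037  0.07 ]
```

```bash
python3 -m jog '[[[0,0,0.05,0,0,0,0],[0,0,0.02,0,0,0,0],[0,0,0,0,0,0,0.3],[0,0,0,0,0,0,0.6],[0,0,0,0,0,0,1],[0,0,0,0,0,0,1],[0,0,0,0,0,0,1],[0,0,-0.5,0,0,0,1],[0,0,-0.8,0,0,0,1],[0,0,-0.8,0,0,0,1],[0,0,-0.6,0,0,0,1]]]'
python3 - <<'E'
from h import *
for n in("scene","top"):
    im,d,w=snap(n,n+'1.png'); np.savez('/tmp/'+n,im=im,d=d,w=w)
for q in('top','scene'):
    m=np.load('/tmp/'+q+'.npz');W,im=m['w'],m['im']
    b=box(W,575,55,170,53,66)
    print('plate',q,rect(W[b]),b.sum()); b=box(W,575,55,170,42,52);print('rim',q,rect(W[b]))
    b=box(W,490,-361,135,40,60);print('cover',q,rect(W[b]))
m=np.load('/tmp/top.npz');im=m['im']
cv2.imwrite('pics/crop1.png',cv2.resize(im[150:290,230:390,::-1],None,fx=5,fy=4.28,interpolation=cv2.INTER_CUBIC))
E
```

```text
time: 8.22
tool_pos: [491.9, -359.7, 209.5]
tcp_rot: [179.9, 0.1, 88.5]
ft_force: [0.7, 0.9, 0.5]
finger_gap: 85.2
plate top [ 606.9   80.6  296.4  253.6   12.5   59.9 5926. ] 5926
rim top [ 598.1   77.8  278.4  253.2   12.6   48.5 1300. ]
cover top [ 489.7 -359.6  210.3  209.4   88.7   54.2 4678. ]
plate scene [ 621.7   81.3  298.7  227.5   12.9   57.8 6561. ] 6561
rim scene [ 615.8   73.6  311.9  239.4   12.7   46.7 1824. ]
cover scene [ 4.944e+02 -3.602e+02  2.159e+02  2.136e+02 -1.600e+00  5.120e+01
  4.923e+03]
```

View pics/crop1.png

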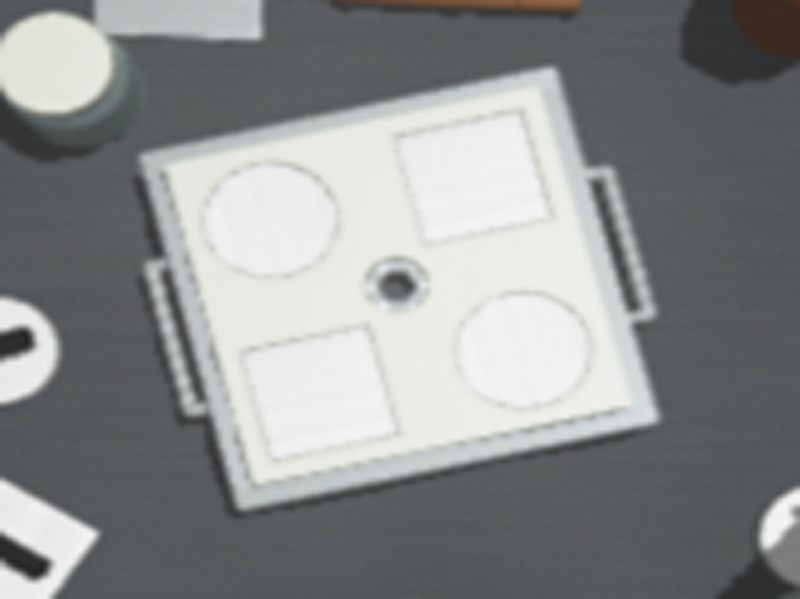

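View pics/scene1.png

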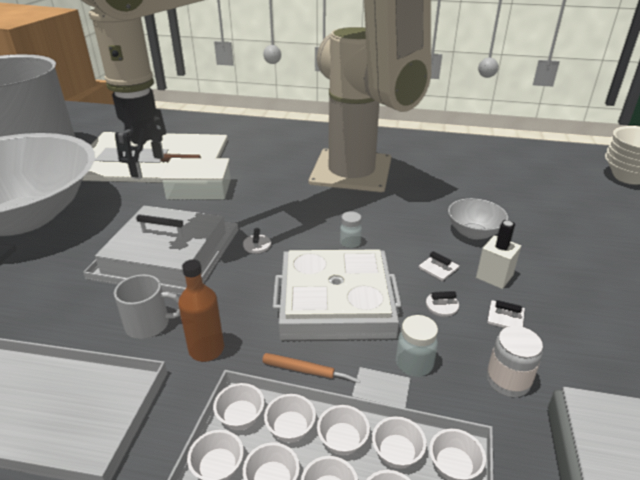

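Cover lies in the tray (lid at z 54, centre within 1 mm of the tray). The crop shows the socket at about (397,285), round moulds at (271,219) and (524,350), and square moulds at (474,176) and (319,392). Now I'll measure the plate and key grip more closely.

```bash
cat >> h.py <<'E'
def onplane(name,uv,z):
    p=camera_params(name);K=np.array(p["K"]);T=np.array(p["extrinsics"]);uv=np.asarray(uv,float)
    r=np.c_[(uv[:,0]-K[0,2])/K[0,0],(uv[:,1]-K[1,2])/K[1,1],np.ones(len(uv))]@T[:3,:3].T
    return T[:3,3]+r*((z-T[2,3])/r[:,2])[:,None]
def pix(name,P):
    p=camera_params(name);K=np.array(p["K"]);T=np.linalg.inv(np.array(p["extrinsics"]))
    c=np.atleast_2d(P)@T[:3,:3].T+T[:3,3]; q=c@K.T; return q[:,:2]/q[:,2:]
E
python3 - <<'E'
from h import *
tiles=[]
for n in('top','scene'):
    m=np.load('/tmp/'+n+'.npz');im,W=m['im'],m['w']
    b=(im.min(-1)>200)&box(W,577,55,150,52,68)
    b=cv2.morphologyEx(b.astype(np.uint8),cv2.MORPH_CLOSE,np.ones((7,7)))
    k,l,st,c=cv2.connectedComponentsWithStats(b);i=1+st[1:,4].argmax()
    cs,_=cv2.findContours((l==i).astype(np.uint8),cv2.RETR_EXTERNAL,cv2.CHAIN_APPROX_NONE)
    q=onplane(n,cs[0][:,0,:],60);print(n,'plate',rect(q))
    # recess (dark) centroid at its depth
    g=im.astype(int).sum(-1)/3; d=((g<190)&box(W,577,55,28,0,70)); vv,uu=np.nonzero(d)
    print('  recess centroid',onplane(n,[[uu.mean(),vv.mean()]],57).round(1),d.sum())
    kb=box(W,422+(2 if n=='scene' else 0),382,32,115,150)
    vv,uu=np.nonzero(kb);print('  key',rect(W[kb]))
    for P in([577,55,57],[424,382,139]):
        u,v=pix(n,P)[0].round().astype(int);h=16 if P[2]<60 else 20
        tiles.append(cv2.resize(im[v-h:v+h,u-h:u+h,::-1],(380,290 if 0 else 380),interpolation=cv2.INTER_CUBIC)[:300] if 0 else cv2.resize(im[v-h:v+h,u-h:u+h,::-1],(300,300),interpolation=cv2.INTER_CUBIC))
cv2.imwrite('pics/tiles.png',np.vstack([np.hstack(tiles[:2]),np.hstack(tiles[2:])]))
E
```

```text
top plate [570.6  50.8 210.1 203.4  13.4  60.  319. ]
  recess centroid [[574.4  54.6  57. ]] 66
  key [421.7 381.8  26.5  26.5  68.9 139.3 152. ]
scene plate [579.1  55.1 194.9 193.8 -77.4  60.  316. ]
  recess centroid [[576.8  53.5  57. ]] 105
  key [428.  381.8  29.3  26.2 -24.3 133.2 217. ]
```

View pics/tiles.png

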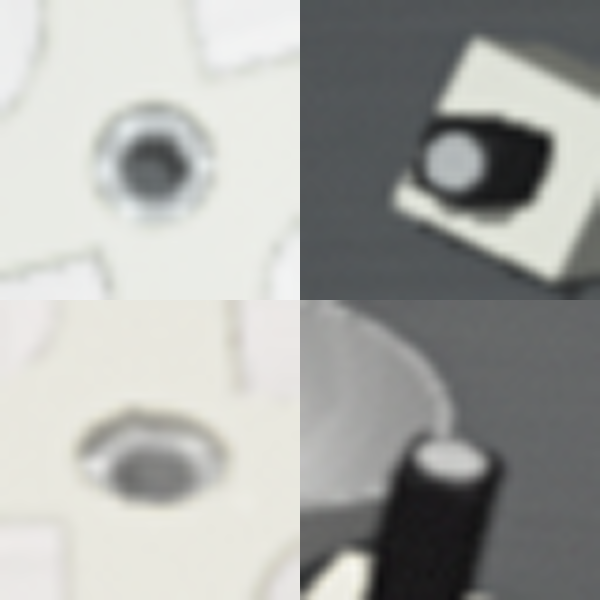

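The socket sits at about (576.7, 54.8) after averaging the views; the released cover shows the top camera reads 2 mm low in x. The key grip is at (424, 382), with a face angle of about -21°. Going for the key.

```bash
python3 -m jog '[[[0,0,0,0,0,-0.028,1],[0,0,0,0,0,-0.028,1],[0,0,0,0,0,-0.028,1],[0,0,0,0,0,-0.028,1],[0,0,0,0,0,-0.028,1],[0,0,0,0,0,-0.028,1],[0,0,0,0,0,-0.028,1],[0.412,0.835,0,0,0,0,1],[0.412,0.835,0,0,0,0,1],[0.412,0.835,0,0,0,0,1],[0.412,0.835,0,0,0,0,1],[0.412,0.835,0,0,0,0,1]]]' >/dev/null
python3 -m jog '[[[0.412,0.835,0,0,0,0,1],[0.412,0.835,0,0,0,0,1],[0.412,0.835,0,0,0,0,1],[0.412,0.835,0,0,0,0,1],[0.412,0.835,0,0,0,0,1],[0.412,0.835,0,0,0,0,1],[0.412,0.835,0,0,0,0,1],[0.412,0.835,0,0,0,0,1],[0.412,0.835,0,0,0,0,1],[0.412,0.835,0,0,0,0,1],[0.412,0.835,0,0,0,0,1],[0,0,0,0,0,0,1]]]'; python3 plan.py 424 382 96 159
```

```text
time: 11.32
tool_pos: [420.8, 384.6, 205.6]
tcp_rot: [-179.9, -0.1, 159.3]
ft_force: [-0.1, -0.9, 0.0]
finger_gap: 85.6
t 11.3 pos [420.8 384.6 205.6] rot [-1.799e+02 -1.000e-01  1.593e+02] gap 85.6 j6 -32 F [-0.1 -0.9  0. ]
first rz total 0.0008, then shift [-0.078 -0.027  2.192]
```

```bash
python3 -m jog '[[[-0.075,-0.027,0.3,0,0,0,1],[0,0,0.6,0,0,0,1],[0,0,0.6,0,0,0,1],[0,0,0.4,0,0,0,1],[0,0,0.29,0,0,0,1],[0,0,0,0,0,0,0],[0,0,0,0,0,0,0],[0,0,0,0,0,0,0],[0,0,0,0,0,0,0],[0,0,0,0,0,0,0]]]' 60; python3 plan.py 424 382 96 159
```

```text
time: 12.58
tool_pos: [426.1, 380.3, 99.2]
tcp_rot: [179.9, 0.1, 159.1]
ft_force: [0.1, 0.1, 6.9]
finger_gap: 25.3
t 12.6 pos [426.1 380.3  99.2] rot [1.799e+02 1.000e-01 1.591e+02] gap 25.3 j6 -32 F [0.1 0.1 6.9]
first rz total 0.0002, then shift [0.05  0.016 0.063]
```

```bash
python3 -m jog '[[[0,0,-0.2,0,0,0,0],[0,0,-0.4,0,0,0,0],[0,0,-0.5,0,0,0,0],[0,0,-0.5,0,0,0,0],[0,0,-0.4,0,0,0,0],[0,0,0,0,0,0,0]]]'; python3 plan.py 576.7 54.8 170 159
```

```text
time: 13.32
tool_pos: [426.3, 380.4, 200.4]
tcp_rot: [179.8, 0.1, 159.1]
ft_force: [0.8, 0.2, -2.3]
finger_gap: 25.4
t 13.3 pos [426.3 380.4 200.4] rot [1.798e+02 1.000e-01 1.591e+02] gap 25.4 j6 -32 F [ 0.8  0.2 -2.3]
first rz total 0.0002, then shift [-5.143 -5.002  0.609]
```

```bash
python3 -m jog '[[[-0.2,-0.2,0,0,0,0,0],[-0.5,-0.5,0,0,0,0,0],[-0.6,-0.6,0,0,0,0,0],[-0.6,-0.6,0,0,0,0,0],[-0.6,-0.6,0,0,0,0,0],[-0.6,-0.6,0,0,0,0,0],[-0.6,-0.6,0,0,0,0,0],[-0.6,-0.6,0,0,0,0,0],[-0.5,-0.5,0.2,0,0,0,0],[-0.24,-0.15,0.2,0,0,0,0],[-0.1,-0.05,0.2,0,0,0,0],[0,0,0,0,0,0,0]]]'; python3 plan.py 576.7 54.8 170 159
python3 - <<'E'
from h import *
im,d,w=snap('scene');np.savez('/tmp/scene',im=im,d=d,w=w)
u,v=pix('scene',[577,55,95])[0].round().astype(int);print(u,v)
c=im[v-50:v+40,u-55:u+55,::-1];cv2.imwrite('pics/key1.png',cv2.resize(c,None,fx=6.5,fy=6.5,interpolation=cv2.INTER_CUBIC))
E
```

```text
time: 14.82
tool_pos: [574.8, 54.8, 165.8]
tcp_rot: [-179.9, -0.2, 159.1]
ft_force: [-0.1, 0.4, -1.5]
finger_gap: 25.3
t 14.8 pos [574.8  54.8 165.8] rot [-179.9   -0.2  159.1] gap 25.3 j6 -69 F [-0.1  0.4 -1.5]
first rz total 0.0002, then shift [-0.036  0.014 -0.083]
337 264
```

View pics/key1.png

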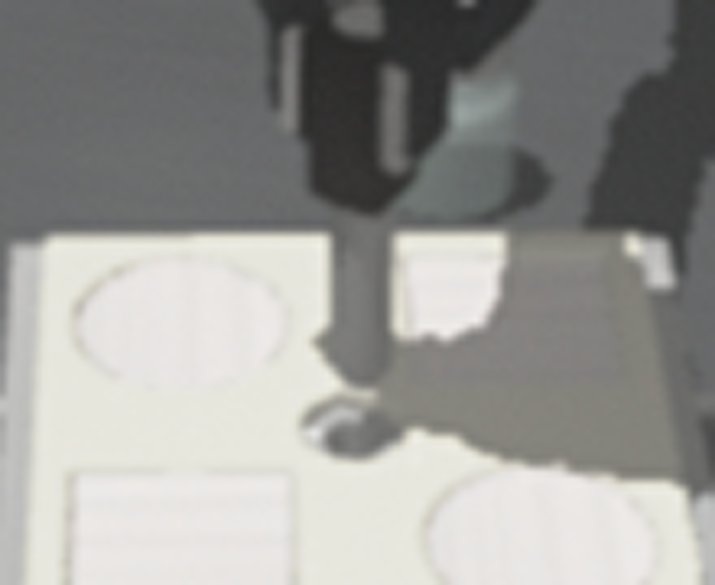

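Run:
```python
from h import *
m=np.load('/tmp/scene.npz');W,im=m['w'],m['im']
for z0 in(78,84,90,96,102):
    b=box(W,577,55,25,z0,z0+6);p=W[b];print(z0,b.sum(),p[:,:2].mean(0).round(1),p[:,:2].min(0).round(1),p[:,:2].max(0).round(1))
# recess rim: depth at plate around, and blade column fit
g=im.astype(float).mean(-1)
u,v=pix('scene',[577,55,60])[0];print(u,v)
for r in range(258,282,2): print(r,g[r,int(u)-14:int(u)+16].astype(int))
im,d,w=snap('top');b=box(w,577,55,25,62,155);print('top',b.sum())
```

```text
78 25 [579.1  56.7] [573.1  47.2] [583.5  65.3]
84 22 [579.   57.4] [570.8  47.1] [582.5  65.1]
90 25 [579.5  57.3] [572.9  47.3] [583.6  64.9]
96 21 [579.5  57.2] [572.6  47.3] [584.2  64.7]
102 27 [579.1  56.6] [573.2  47.3] [585.   64.6]
336.38946323284983 278.24919859322415
258 [228 220 217 224 227 227 227 228 229 227 196 136 121 122 123 122 118 112
 106 121 178 212 213 223 229 230 229 230 229 229]
260 [233 229 227 224 223 226 227 228 228 228 197 137 119 123 123 122 118 112
 105 121 180 216 212 220 230 231 231 231 232 231]
262 [232 232 230 224 219 224 227 228 229 229 198 137 120 123 123 121 118 113
 105 121 181 219 212 215 227 230 229 229 229 229]
264 [233 233 231 224 220 225 228 229 227 204 160 128 122 122 122 121 118 114
 107 119 177 218 212 215 230 229 229 231 234 233]
266 [233 233 227 221 223 227 227 212 169 133 123 124 123 123 123 120 116 113
 109 108 124 150 159 159 156 138 137 156 171 159]
268 [231 223 216 223 227 228 228 229 221 181 135 121 122 122 121 119 116 112
 108 109 119 126 127 129 131 131 131 131 131 131]
270 [228 225 226 227 228 227 228 228 228 223 196 158 127 118 120 117 114 113
 108 112 123 130 129 128 129 131 132 132 130 131]
272 [228 227 228 227 227 227 228 228 228 229 230 222 186 140 122 116 112 113
 121 128 130 131 129 129 130 130 131 131 130 130]
274 [227 227 227 228 229 228 228 229 228 226 218 200 189 189 186 184 185 171
 143 132 132 130 130 131 131 132 131 130 129 131]
276 [227 227 227 227 228 228 222 200 172 155 152 160 167 160 155 156 153 144
 135 134 134 133 131 131 131 130 131 131 130 131]
278 [227 228 228 228 228 218 183 148 153 177 186 184 173 168 168 149 119 112
 114 118 125 127 126 128 128 129 129 129 130 130]
280 [227 227 228 227 227 220 207 214 223 196 148 122 119 123 124 118 116 113
 109 109 110 124 170 206 212 187 156 149 149 149]
top 32
```

```bash
python3 plan.py 579.1 53.1 146 159; python3 -m jog '[[[-0.092,-0.005,0,0,0,0,0],[0,0,0.2,0,0,0,0],[0,0,0.2,0,0,0,0],[0,0,0,0,0,0,0],[0,0,0,0,0,0,0]]]'; python3 -m jog '[[[0,0,0.05,0,0,0,0],[0,0,0.05,0,0,0,0],[0,0,0.05,0,0,0,0],[0,0,0,0,0,0,0]]]';python3 plan.py 579.1 53.1 119 159
```

```text
t 14.9 pos [575.5  55.3 167.5] rot [-180.    -0.   159.1] gap 25.2 j6 -69 F [-0.6 -0.2 -1.6]
first rz total 0.0004, then shift [-0.082 -0.016  0.431]
time: 15.55
tool_pos: [580.1, 52.5, 147.6]
tcp_rot: [-180.0, -0.0, 159.1]
ft_force: [0.6, -0.6, -2.3]
finger_gap: 25.5
time: 16.05
tool_pos: [580.1, 52.7, 140.5]
tcp_rot: [180.0, -0.0, 159.1]
ft_force: [-0.9, 1.4, 1.3]
finger_gap: 25.5
t 16.1 pos [580.1  52.7 140.5] rot [180.   -0.  159.1] gap 25.5 j6 -69 F [-0.9  1.4  1.3]
first rz total 0.0002, then shift [ 0.022 -0.     0.43 ]
```

```bash
python3 -m jog '[[[0,0,0.06,0,0,0,0],[0,0,0,0,0,0.014,0],[0,0,0,0,0,0.014,0],[0,0,0,0,0,0.014,0],[0,0,0,0,0,0.014,0],[0,0,0,0,0,0,0]]]'; python3 -m jog '[[[0,0,0,0,0,0.014,0],[0,0,0,0,0,0.014,0],[0,0,0,0,0,0.014,0],[0,0,0,0,0,0.014,0],[0,0,0,0,0,0,0]]]'
```

```text
time: 16.8
tool_pos: [578.9, 52.7, 136.3]
tcp_rot: [-179.9, -0.1, 139.0]
ft_force: [-5.0, 2.3, -0.8]
finger_gap: 25.1
time: 17.42
tool_pos: [577.9, 52.4, 136.0]
tcp_rot: [-179.7, -0.1, 118.8]
ft_force: [-8.9, 0.1, 1.1]
finger_gap: 25.3
```

```bash
python3 -m jog '[[[0.03,-0.053,0,0,0,0,0],[0,0,0.06,0,0,0,0],[0,0,0.06,0,0,0,0],[0,0,0,0,0,0,0]]]';python3 plan.py 577 53 119 118.8; python3 -c "
from bench import telemetry;print(telemetry.sense()['wrist_torque'])"
```

```text
time: 17.92
tool_pos: [577.7, 52.3, 133.5]
tcp_rot: [179.9, 0.1, 118.8]
ft_force: [-8.3, -0.4, 12.7]
finger_gap: 25.4
t 17.9 pos [577.7  52.3 133.5] rot [1.799e+02 1.000e-01 1.188e+02] gap 25.4 j6 -29 F [-8.3 -0.4 12.7]
first rz total 0.0001, then shift [ 0.018 -0.005  0.29 ]
[1.35611914e-02 2.08933211e+00 1.87564732e-03]
```

Run:
```python
from h import *
im,d,W=snap('scene')
u,v=pix('scene',[577,55,95])[0].round().astype(int)
c=im[v-50:v+40,u-55:u+55,::-1];cv2.imwrite('pics/key2.png',cv2.resize(c,None,fx=6.5,fy=6.5,interpolation=cv2.INTER_CUBIC))
b=box(W,577,55,16,62,135)
bl=b&(black(im));print('black z min',np.sort(W[bl][:,2])[:8].round(1))
for z0 in(66,74,82,90,98):
    p=W[box(W,577,55,25,z0,z0+6)&~black(im)];print(z0,len(p),p[:,:2].mean(0).round(1),p[:,:2].min(0).round(1),p[:,:2].max(0).round(1))
```

```text
black z min [117.1 117.6 118.1 119.3 119.5 119.6 119.8 119.9]
66 23 [583.6  55.6] [573.6  46.8] [587.1  63.6]
74 24 [583.3  56.9] [573.8  46.6] [587.8  63.6]
82 20 [583.1  54.7] [575.2  46.1] [586.6  63.4]
90 22 [583.5  55.5] [575.   46.2] [586.7  63.8]
98 25 [583.9  56.7] [576.2  46.4] [588.5  63.6]
```

View pics/key2.png

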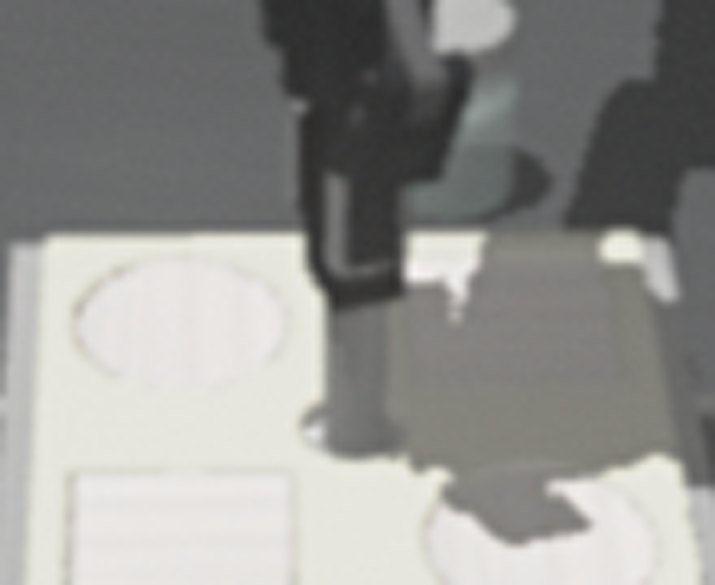

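```bash
python3 -m jog '[[[0,0,-0.08,0,0,0,0],[0,0,0,0,0,0,0]]]';python3 -m jog '[[[0.02,-0.035,0,0,0,0,0],[0,0,0,0,0,0,0]]]';python3 -m jog '[[[0.02,-0.035,0,0,0,0,0],[0,0,0,0,0,0,0]]]'
```

```text
time: 18.23
tool_pos: [577.0, 52.5, 134.2]
tcp_rot: [-180.0, -0.0, 118.8]
ft_force: [2.3, 0.1, -11.5]
finger_gap: 25.2
time: 18.48
tool_pos: [576.1, 52.6, 134.3]
tcp_rot: [179.9, 0.1, 118.8]
ft_force: [8.6, 1.1, -18.4]
finger_gap: 25.9
time: 18.73
tool_pos: [575.3, 52.6, 134.7]
tcp_rot: [179.7, 0.1, 118.8]
ft_force: [13.3, 2.4, -21.1]
finger_gap: 25.1
```

```bash
python3 -m jog '[[[-0.027,0.05,0.03,0,0,0,0],[-0.007,0.01,0.03,0,0,0,0],[0,0,0.03,0,0,0,0],[0,0,0,0,0,0,0]]]';python3 -m jog '[[[0,0,0.04,0,0,0.008,0],[0,0,0.04,0,0,-0.008,0],[0,0,0.04,0,0,0.008,0],[0,0,0.0,0,0,-0.008,0],[0,0,0,0,0,0,0]]]'
```

```text
time: 19.23
tool_pos: [577.4, 52.4, 133.8]
tcp_rot: [179.9, 0.1, 118.8]
ft_force: [-6.0, -0.9, 12.1]
finger_gap: 25.2
time: 19.85
tool_pos: [578.0, 52.1, 129.9]
tcp_rot: [179.8, 0.1, 118.8]
ft_force: [-11.4, -1.6, 24.2]
finger_gap: 25.2
```

```bash
python3 -m jog '[[[0.03,-0.053,0,0,0,0.012,0],[0,0,0.02,0,0,-0.012,0],[0,0,0.02,0,0,0.012,0],[0,0,0.02,0,0,-0.012,0],[0,0,0,0,0,0,0]]]'
python3 - <<'E'
from h import *
im,d,W=snap('scene')
bl=box(W,577,55,16,62,135)&(black(im));print('black z min',np.sort(W[bl][:,2])[:8].round(1))
print(telemetry.sense()['wrist_torque'])
E
```

```text
time: 20.48
tool_pos: [577.2, 52.3, 128.6]
tcp_rot: [179.6, 0.3, 118.8]
ft_force: [-5.9, -0.8, 28.6]
finger_gap: 25.4
black z min [112.9 113.5 113.9 114.4 115.  115.1 115.2 115.3]
[-0.159508    1.70701295 -0.05096448]
```

```bash
python3 -m jog '[[[0.01,-0.02,0,0,0,0.02,0],[0,0,0.02,0,0,-0.02,0],[0,0,0.02,0,0,0.02,0],[0,0,0.02,0,0,-0.02,0],[0,0,0.02,0,0,0.02,0],[0,0,0,0,0,-0.02,0],[0,0,0,0,0,0,0]]]'
python3 - <<'E'
from h import *
im,d,W=snap('scene')
bl=box(W,577,55,16,62,135)&(black(im));print('black z min',np.sort(W[bl][:,2])[:8].round(1))
print(telemetry.sense()['wrist_torque'])
E
```

```text
time: 21.4
tool_pos: [576.3, 52.6, 121.7]
tcp_rot: [179.5, 0.2, 118.8]
ft_force: [5.1, 1.5, 5.9]
finger_gap: 25.5
black z min [104.8 105.2 106.9 107.2 107.3 108.  108.2 108.5]
[ 0.23841487 -1.29565293 -0.12039232]
```

```bash
python3 -m jog '[[[-0.01,0.02,0.04,0,0,0.008,0],[0,0,0.04,0,0,-0.008,0],[0,0,0.02,0,0,0,0],[0,0,0,0,0,0,0]]]'; python3 -m jog '[[[0,0,0,0,0,0.028,0],[0,0,0,0,0,0.028,0],[0,0,0,0,0,0,0]]]';python3 -c "
from bench import telemetry;print(telemetry.sense()['wrist_torque'])"
```

```text
time: 21.95
tool_pos: [577.1, 52.4, 118.8]
tcp_rot: [179.6, 0.3, 118.7]
ft_force: [-5.4, -0.6, 22.8]
finger_gap: 25.4
time: 22.32
tool_pos: [576.4, 52.3, 118.7]
tcp_rot: [179.6, 0.1, 98.5]
ft_force: [-7.7, -1.3, 24.7]
finger_gap: 25.3
[-0.11907009  1.91125724  0.04631728]
```

```bash
python3 -m jog '[[[0,-0.016,-0.08,0,0,0,0],[0,-0.008,0,0,0,0.028,0],[0,-0.008,0,0,0,0.028,0],[0,-0.008,0,0,0,0.028,0],[0,-0.008,0,0,0,0.028,0],[0,-0.008,0,0,0,0.028,0],[0,-0.008,0,0,0,0.028,0]]]'; python3 -c "
from bench import telemetry;print(telemetry.sense()['wrist_torque'])";  python3 -m jog '[[[0,-0.008,0,0,0,0.028,0],[0,-0.008,0,0,0,0.028,0],[0,-0.008,0,0,0,0.028,0],[0,-0.008,0,0,0,0.028,0],[0,-0.008,0,0,0,0.028,0],[0,-0.008,0,0,0,0.028,0]]]';python3 -c "
from bench import telemetry;print(telemetry.sense()['wrist_torque'])"; python3 plan.py 577 55 119 159
```

```text
time: 23.2
tool_pos: [572.2, 53.4, 119.0]
tcp_rot: [179.9, -0.2, 37.8]
ft_force: [0.7, 1.6, 6.6]
finger_gap: 25.3
[ 0.4579185  -0.07314754  0.28258854]
time: 23.95
tool_pos: [571.7, 56.8, 119.0]
tcp_rot: [-179.8, -0.2, -22.6]
ft_force: [1.3, 6.5, 5.3]
finger_gap: 25.2
[ 1.53056578 -0.25971513  0.3499481 ]
t 23.9 pos [571.7  56.8 119. ] rot [-179.8   -0.2  -22.6] gap 25.2 j6 113 F [1.3 6.5 5.3]
first rz total 0.4954, then shift [-0.111  0.003 -0.   ]
```

```bash
python3 -m jog '[[[0,0,0,0,0,0,1],[0,0,0,0,0,0,1],[0,0,0,0,0,0,1],[0.075,0,0,0,0,-0.0278,1],[0,0,0,0,0,-0.0278,1],[0,0,0,0,0,-0.0278,1],[0,0,0,0,0,-0.0278,1],[0,0,0,0,0,-0.0278,1],[0,0,0,0,0,-0.0278,1],[0,0,0,0,0,-0.0278,1],[0,0,0,0,0,-0.0278,1],[0,0,0,0,0,-0.0278,1]]]'>/dev/null;  python3 -m jog '[[[0,0,0,0,0,-0.0278,1],[0,0,0,0,0,-0.0278,1],[0,0,0,0,0,-0.0278,1],[0,0,0,0,0,-0.0278,1],[0,0,0,0,0,-0.0278,1],[0,0,0,0,0,-0.0278,1],[0,0,0,0,0,-0.0278,1],[0,0,0,0,0,-0.0278,1],[0,0,0,0,0,-0.0278,1],[0,0,0,0,0,0,1]]]'; python3 plan.py 575.2 55.6 119 157.4
python3 - <<'E'
from h import *
for n in('scene','top'):
    im,d,W=snap(n); b=box(W,577,55,30,140,175); print(n,rect(W[b]) if b.sum()>4 else b.sum())
    bl=box(W,577,55,20,90,170)&black(im)
    if n=='scene': print('shoulder',np.sort(W[bl][:,2])[:6].round(1), 'top', np.sort(W[bl][:,2])[-6:].round(1))
E
```

```text
time: 26.7
tool_pos: [573.4, 53.8, 116.6]
tcp_rot: [-180.0, -0.0, 157.8]
ft_force: [0.6, -0.3, -0.2]
finger_gap: 85.8
t 26.7 pos [573.4  53.8 116.6] rot [-180.    -0.   157.8] gap 85.8 j6 -68 F [ 0.6 -0.3 -0.2]
first rz total 0.0010, then shift [-0.019  0.048 -0.047]
scene [578.2  55.5  27.6  26.9 -21.9 155.8 220. ]
shoulder [102.1 103.1 103.2 103.5 103.8 104.3] top [158.1 158.2 158.2 158.7 158.9 159. ]
top 0
```

```bash
T='from bench import telemetry;s=telemetry.sense();print(s["wrist_torque"])'; python3 -m jog '[[[-0.02,0.045,-0.04,0,0,0.001,1],[0,0,0,0,0,0,0],[0,0,0,0,0,0,0],[0,0,0,0,0,0,0],[0,0,0,0,0,0,0]]]' 60; python3 -m jog '[[[0,0,0,0,0,0.028,0],[0,0,0,0,0,0.028,0],[0,0,0,0,0,0.028,0],[0,0,0,0,0,0.028,0],[0,0,0,0,0,0.028,0],[0,0,0,0,0,0.028,0],[0,0,0,0,0,0.028,0],[0,0,0,0,0,0.028,0],[0,0,0,0,0,0.028,0]]]'; python3 -c "$T"; python3 -m jog '[[[0,0,0,0,0,0.028,0],[0,0,0,0,0,0.028,0],[0,0,0,0,0,0.028,0],[0,0,0,0,0,0.028,0],[0,0,0,0,0,0.028,0],[0,0,0,0,0,0.028,0],[0,0,0,0,0,0.028,0],[0,0,0,0,0,0.028,0],[0,0,0,0,0,0.028,0]]]'; python3 -c "$T"
```

```text
time: 27.42
tool_pos: [575.3, 55.8, 118.9]
tcp_rot: [180.0, -0.0, 157.4]
ft_force: [-0.3, 1.9, -0.0]
finger_gap: 25.5
time: 28.55
tool_pos: [575.5, 56.0, 118.9]
tcp_rot: [180.0, -0.0, 66.4]
ft_force: [0.6, 1.3, -0.2]
finger_gap: 25.5
[ 0.33220753 -0.27154702  0.31782876]
time: 29.68
tool_pos: [575.7, 55.8, 118.9]
tcp_rot: [-180.0, -0.1, -24.3]
ft_force: [1.6, 0.7, -0.9]
finger_gap: 25.3
[ 0.20601602 -0.50203224  0.29696663]
```

```bash
T='from bench import telemetry;s=telemetry.sense();print(s["wrist_torque"])'; python3 -m jog '[[[0,0,0,0,0,0,1],[0,0,0,0,0,0,1],[0,0,0,0,0,-0.0278,1],[0,0,0,0,0,-0.0278,1],[0,0,0,0,0,-0.0278,1],[0,0,0,0,0,-0.0278,1],[0,0,0,0,0,-0.0278,1],[0,0,0,0,0,-0.0278,1],[0,0,0,0,0,-0.0278,1],[0,0,0,0,0,-0.0278,1],[0,0,0,0,0,-0.0278,1],[0,0,0,0,0,0,0]]]'>/dev/null; python3 -m jog '[[[0,0,0,0,0,0,0],[0,0,0,0,0,0,0],[0,0,0,0,0,0,0],[0,0,0,0,0,0.028,0],[0,0,0,0,0,0.028,0],[0,0,0,0,0,0.028,0]]]' 60;python3 -c "$T"; python3 -m jog '[[[0,0,0,0,0,0.015,0]]]';python3 -c "$T"; python3 -m jog '[[[0,0,0,0,0,0.015,0]]]';python3 -c "$T"
```

```text
time: 31.92
tool_pos: [575.3, 55.7, 118.9]
tcp_rot: [180.0, -0.0, 35.5]
ft_force: [-0.6, -0.0, 1.2]
finger_gap: 25.4
[0.02880464 0.10177517 0.26131115]
time: 32.05
tool_pos: [575.3, 55.7, 118.9]
tcp_rot: [180.0, -0.0, 30.1]
ft_force: [-0.6, 0.7, 1.0]
finger_gap: 25.4
[0.07364326 0.12133479 0.25509497]
time: 32.17
tool_pos: [575.3, 55.8, 118.9]
tcp_rot: [-180.0, -0.0, 24.8]
ft_force: [-0.9, 1.8, 1.5]
finger_gap: 25.0
[0.08984192 0.11132317 0.25423343]
```

```bash
T='from bench import telemetry;s=telemetry.sense();print(s["wrist_torque"],s["tcp_rot"][2])'; for i in 1 2 3 4; do python3 -c "$T"; done; python3 -m jog '[[[0,0,0,0,0,0.015,0]]]' >/dev/null;python3 -c "$T"; python3 -m jog '[[[0,0,0,0,0,0.015,0]]]'>/dev/null;python3 -c "$T"; python3 -m jog '[[[0,0,0,0,0,0.015,0]]]'>/dev/null;python3 -c "$T"; python3 -m jog '[[[0,0,0,0,0,0.015,0]]]'>/dev/null;python3 -c "$T"
```

```text
[0.08984192 0.11132317 0.25423343] 24.81883007068803
[0.08984192 0.11132317 0.25423343] 24.81883007068803
[0.08984192 0.11132317 0.25423343] 24.81883007068803
[0.08984192 0.11132317 0.25423343] 24.81883007068803
[0.12594711 0.03159586 0.23821891] 19.41609402533247
[0.14754326 0.07247729 0.22539765] 14.018402339453703
[0.19506959 0.07649764 0.22705317] 8.617554620344885
[0.15016685 0.08690762 0.28349112] 3.22067041008616
```

```bash
T='from bench import telemetry;s=telemetry.sense();print(s["wrist_torque"],s["tcp_rot"][2],s["finger_gap"])'; for k in 1; do python3 -m jog '[[[0,0,0,0,0,0.015,0]]]' >/dev/null;python3 -c "$T"; python3 -m jog '[[[0,0,0,0,0,0.015,0]]]'>/dev/null;python3 -c "$T"; python3 -m jog '[[[0,0,0,0,0,0.015,0]]]'>/dev/null;python3 -c "$T"; python3 -m jog '[[[0,0,0,0,0,0.015,0]]]'>/dev/null;python3 -c "$T"; done
python3 - <<'E'
from h import *
im,d,W=snap('scene');c,s=np.cos(np.radians(12.6)),np.sin(np.radians(12.6))
for a,b in((53,53),(53,-53),(-53,53),(-53,-53)):
    x,y=575.5+2.5+a*c-b*s,55.6+a*s+b*c; q=box(W,x,y,15,30,65); print(a,b,q.sum(),np.median(W[q][:,2]).round(1) if q.any() else '')
q=box(W,575.5+2.5+75*s,55.6-75*c,8,50,70); print('plate', np.median(W[q][:,2]) if q.any() else '')
E
```

```text
[0.26534416 0.04096246 0.26683403] -2.180278959102088 25.270510687879653
[0.2199018  0.02263119 0.62624748] -7.564554878490938 25.383061974975988
[0.28321622 0.02184575 0.6832337 ] -12.95031104620372 25.35673642284536
[ 0.23940075 -0.03226901  0.6667656 ] -18.350927732061432 24.92250693544693
53 53 159 43.6
53 -53 164 43.5
-53 53 122 43.7
-53 -53 128 43.5
plate 59.236258142704855
```

The torque jumped from 0.26 to 0.67 N m and the mould floors read 15 mm below the plate, so the screw is at its stop. Next I'll regrip squarely and lift the key out.

```bash
python3 -m jog '[[[0,0,0,0,0,0,1],[0,0,0,0,0,0,1],[0,0,0,0,0,-0.02,1],[0,0,0,0,0,-0.016,1],[0,0,0,0,0,0,0],[0,0,0,0,0,0,0],[0,0,0,0,0,0,0],[0,0,0,0,0,0,0],[0,0,0,0,0,0,0]]]' 60; python3 -m jog '[[[0,0,-0.2,0,0,0,0],[0,0,-0.3,0,0,0,0],[0,0,-0.4,0,0,0,0],[0,0,-0.5,0,0,0,0],[0,0,-0.5,0,0,0,0],[0,0,-0.3,0,0,0,0],[0,0,0,0,0,-0.028,0],[0,0,0,0,0,-0.028,0],[0,0,0,0,0,-0.028,0],[0,0,0,0,0,-0.028,0],[0,0,0,0,0,-0.028,0],[0,0,0,0,0,-0.028,0]]]';  python3 plan.py 422.7 382.2 210 56
```

```text
time: 34.35
tool_pos: [575.4, 55.8, 119.1]
tcp_rot: [-180.0, -0.0, -5.2]
ft_force: [-0.2, 1.0, 2.4]
finger_gap: 29.0
time: 35.85
tool_pos: [575.6, 55.5, 229.8]
tcp_rot: [179.9, -0.0, 55.6]
ft_force: [0.5, 0.7, -1.7]
finger_gap: 25.2
t 35.9 pos [575.6  55.5 229.8] rot [179.9  -0.   55.6] gap 25.2 j6 35 F [ 0.5  0.7 -1.7]
first rz total -0.0012, then shift [ 3.706 -6.188  0.395]
```

```bash
python3 -m jog '[[[0.1,-0.2,0,0,0,0,0],[0.37,-0.62,0,0,0,0,0],[0.4,-0.67,0,0,0,0,0],[0.4,-0.67,0,0,0,0,0],[0.4,-0.67,0,0,0,0,0],[0.4,-0.67,0,0,0,0,0],[0.4,-0.67,0,0,0,0,0],[0.4,-0.67,0,0,0,0,0],[0.4,-0.67,0,0,0,0,0],[0.3,-0.45,0,0,0,0,0],[0.13,-0.228,0,0,0,0,0],[0,0,0,0,0,0,0]]]';  python3 plan.py 422.7 382.2 180 55.6
python3 - <<'E'
from h import *
im,d,W=snap('scene');g=im
for z0 in(130,124,118,112,106):
    p=W[box(W,423,382,28,z0,z0+6)];print(z0,len(p),p.mean(0).round(1),p.min(0).round(1),p.max(0).round(1))
p=W[box(W,425,382,45,70,84)];print('stand top',rect(p))
E
```

```text
time: 37.35
tool_pos: [426.1, 384.5, 229.0]
tcp_rot: [180.0, -0.0, 55.2]
ft_force: [0.1, -0.2, -1.4]
finger_gap: 25.6
t 37.4 pos [426.1 384.5 229. ] rot [180.   -0.   55.2] gap 25.6 j6 72 F [ 0.1 -0.2 -1.4]
first rz total -0.0011, then shift [-0.075 -0.03   0.979]<stdin>:4: RuntimeWarning: Mean of empty slice.
  ret = um.true_divide(
Traceback (most recent call last):
ValueError: zero-size array to reduction operation minimum which has no identity
```

```bash
python3 -m jog '[[[-0.075,-0.03,0.3,0,0,0,0],[0,0,0.4,0,0,0,0],[0,0,0.2,0,0,0,0],[0,0,0,0,0,0,0]]]';  python3 plan.py 422.7 382.2 180 55.6
python3 - <<'E'
from h import *
im,d,W=snap('scene','st.png')
for z0 in(130,122,114,106,98,92):
    p=W[box(W,423,382,28,z0,z0+8)]
    if len(p):print(z0,len(p),p.mean(0).round(1),p.min(0).round(1),p.max(0).round(1))
p=W[box(W,425,382,45,70,82)];print('stand top',rect(p))
u,v=pix('scene',[423,382,95])[0].round().astype(int)
c=im[v-45:v+45,u-60:u+60,::-1];cv2.imwrite('pics/stand.png',cv2.resize(c,None,fx=6,fy=6,interpolation=cv2.INTER_CUBIC))
E
```

```text
time: 37.9
tool_pos: [422.4, 380.9, 181.8]
tcp_rot: [-179.9, 0.2, 55.2]
ft_force: [-1.3, 0.1, -1.0]
finger_gap: 25.2
t 37.9 pos [422.4 380.9 181.8] rot [-179.9    0.2   55.2] gap 25.2 j6 72 F [-1.3  0.1 -1. ]
first rz total -0.0011, then shift [ 0.025 -0.011  0.036]
130 35 [431.6 383.  133.7] [425.8 374.4 130.1] [436.  393.1 137.6]
122 29 [432.  382.5 126.2] [423.5 374.7 122.3] [437.6 392.6 129.9]
114 34 [431.7 383.2 118.4] [426.4 374.8 114.4] [436.8 393.8 122. ]
106 33 [432.2 383.7 110.3] [425.1 375.1 106.4] [438.1 393.6 113.8]
98 33 [431.7 383.5 101.9] [423.2 375.   98.3] [438.3 394.1 106. ]
92 27 [432.3 384.9  96.5] [427.2 376.   92.2] [438.3 394.1  99.7]
stand top [425.6 382.2  66.1  61.2 -26.9  78.2 536. ]
```

View pics/stand.png

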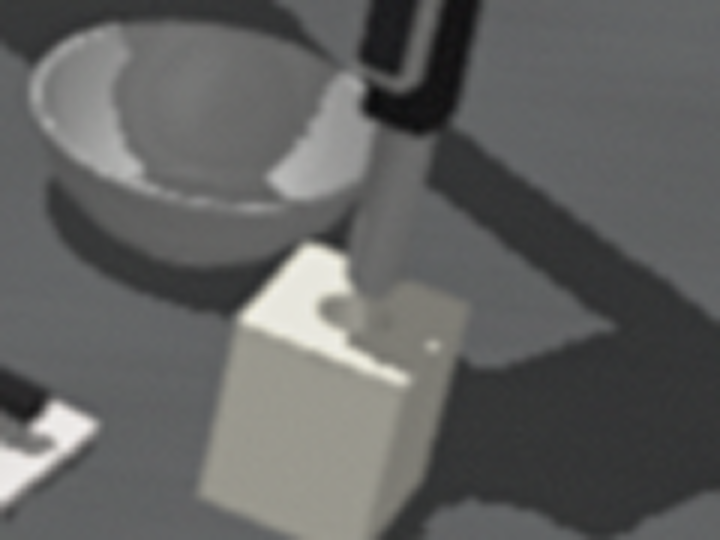

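Blade is over the bore: tip near (367,295), top-face centre of the stand at (356,312), so it needs about 2.5 mm back and to the left. Correcting and lowering gently.

```bash
python3 -m jog '[[[-0.057,-0.019,0.1,0,0,0,0],[0,0,0.1,0,0,0,0],[0,0,0.1,0,0,0,0],[0,0,0,0,0,0,0]]]'; python3 -m jog '[[[0,0,0.1,0,0,0,0],[0,0,0.1,0,0,0,0],[0,0,0,0,0,0,0]]]'
```

```text
time: 38.45
tool_pos: [420.5, 379.8, 168.1]
tcp_rot: [-180.0, 0.1, 55.2]
ft_force: [0.2, 0.2, -2.3]
finger_gap: 25.2
time: 38.83
tool_pos: [420.4, 379.7, 158.0]
tcp_rot: [-180.0, 0.1, 55.2]
ft_force: [-0.1, -0.5, -1.5]
finger_gap: 25.3
```

```bash
python3 -m jog '[[[0,0,0.2,0,0,0,0],[0,0,0.2,0,0,0,0],[0,0,0.2,0,0,0,0],[0,0,0,0,0,0,0]]]'; python3 -m jog '[[[0,0,0.2,0,0,0,0],[0,0,0.2,0,0,0,0],[0,0,0.1,0,0,0,0],[0,0,0,0,0,0,0]]]'
```

```text
time: 39.33
tool_pos: [419.9, 379.3, 127.1]
tcp_rot: [-180.0, 0.1, 55.2]
ft_force: [-0.4, -0.2, -1.7]
finger_gap: 25.2
time: 39.83
tool_pos: [420.4, 379.7, 103.1]
tcp_rot: [-180.0, 0.1, 55.3]
ft_force: [0.6, 0.4, -0.9]
finger_gap: 25.2
```

```bash
python3 -m jog '[[[0,0,0.05,0,0,0,0],[0,0,0.04,0,0,0,0],[0,0,0,0,0,0,0.6],[0,0,0,0,0,0,1],[0,0,0,0,0,0,1],[0,0,-0.3,0,0,0,1],[0,0,-0.8,0,0,0,1],[0,0,-0.8,0,0,0,1],[0,0,-0.6,0,0,0,1],[0,0,0,0,0,0,1]]]'
cat > meas.py <<'E'
from h import *
import sys
def grips():
    out={}
    for n in('top','scene'):
        im,d,W=snap(n);np.savez('/tmp/'+n,im=im,d=d,w=W)
        b=((W[...,2]>(24 if n=='top' else 22))&(W[...,2]<45)&(W[...,0]>350)&(W[...,0]<760)&(abs(W[...,1])<460)&black(im)).astype(np.uint8)
        k,l,st,c=cv2.connectedComponentsWithStats(b)
        for i in range(1,k):
            if st[i,4]>25:
                r=rect(W[l==i])
                if 35<r[2]<60 and r[3]<22: print(n,r)
if __name__=='__main__': grips()
E
python3 meas.py
python3 - <<'E'
from h import *
for n in('top','scene'):
    m=np.load('/tmp/'+n+'.npz');W=m['w'];p=W[box(W,424,382,30,118,150)];print('key',n,rect(p) if len(p)>4 else len(p))
E
```

```text
time: 41.08
tool_pos: [422.4, 381.3, 229.0]
tcp_rot: [179.9, -0.4, 55.2]
ft_force: [-0.5, 0.1, -0.4]
finger_gap: 85.5
top [ 728.6 -145.6   59.1   19.6   60.8   34.6   50. ]
top [575.3 237.4  43.2  10.8 -73.7  36.5  71. ]
top [550.5 394.   48.5  10.1  80.   37.1  76. ]
top [ 419.1 -161.4   42.1    9.8   11.7   37.2   63. ]
top [420.3 259.7  44.6  10.9  56.6  36.6  67. ]
scene [ 426.4 -162.    50.4    9.7   17.7   33.7   54. ]
scene [428.6 260.   47.6  12.6  52.7  32.6 118. ]
scene [584.4 237.9  46.   13.2 -76.6  33.5 151. ]
scene [558.5 392.3  45.   12.6  82.6  33.5 163. ]
key top [420.7 382.7  27.7  27.5  54.  139.2 148. ]
key scene [426.6 382.   28.5  26.9 -38.2 133.7 210. ]
```

```bash
python3 plan.py 421.6 260.2 17 55.5
```

```text
t 41.2 pos [420.9 380.  224.7] rot [180.   -0.   55.2] gap 85.7 j6 72 F [ 0.   0.7 -0.3]
first rz total -0.0007, then shift [-1.967  1.37   4.155]
```

```bash
python3 -m jog '[[[-0.3,0.2,0,0,0,0,1],[-0.5,0.35,0,0,0,0,1],[-0.5,0.35,0,0,0,0,1],[-0.45,0.3,0.3,0,0,0,1],[-0.217,0.17,0.6,0,0,0,1],[0,0,0.8,0,0,0,1],[0,0,0.8,0,0,0,1],[0,0,0.6,0,0,0,1],[0,0,0.3,0,0,0,1],[0,0,0,0,0,0,1]]]'; python3 plan.py 421.6 260.2 17 55.5
```

```text
time: 42.42
tool_pos: [419.7, 259.1, 53.0]
tcp_rot: [-179.9, 0.2, 55.2]
ft_force: [-0.1, 0.4, 0.0]
finger_gap: 85.5
t 42.4 pos [419.7 259.1  53. ] rot [-179.9    0.2   55.2] gap 85.5 j6 61 F [-0.1  0.4  0. ]
first rz total -0.0007, then shift [0.039 0.018 0.72 ]
```

```bash
python3 -m jog '[[[0.039,0.018,0.3,0,0,0,1],[0,0,0.3,0,0,0,1],[0,0,0.12,0,0,0,1],[0,0,0,0,0,0,0],[0,0,0,0,0,0,0],[0,0,0,0,0,0,0],[0,0,0,0,0,0,0],[0,0,0,0,0,0,0]]]' 50; python3 plan.py 421.6 260.2 17 55.5; python3 -m jog '[[[0,0,-0.2,0,0,0,0],[0,0,-0.5,0,0,0,0],[0,0,-0.8,0,0,0,0],[0,0,-0.8,0,0,0,0],[0,0,-0.5,0,0,0,0],[0,0,0,0,0,-0.0263,0],[0,0,0,0,0,-0.0263,0],[0,0,0,0,0,-0.0263,0],[0,0,0,0,0,-0.0263,0],[0,0,0,0,0,-0.0263,0]]]'; python3 plan.py 512 95.9 140 102.6
```

```text
time: 43.42
tool_pos: [423.3, 261.4, 18.9]
tcp_rot: [180.0, -0.1, 55.3]
ft_force: [-0.6, -0.4, 3.2]
finger_gap: 12.8
t 43.4 pos [423.3 261.4  18.9] rot [ 1.80e+02 -1.00e-01  5.53e+01] gap 12.8 j6 61 F [-0.6 -0.4  3.2]
first rz total -0.0007, then shift [-0.04  -0.014  0.037]
time: 44.68
tool_pos: [422.5, 261.1, 158.6]
tcp_rot: [-180.0, 0.0, 102.9]
ft_force: [-0.1, 0.2, -1.8]
finger_gap: 13.1
t 44.7 pos [422.5 261.1 158.6] rot [-180.     0.   102.9] gap 13.1 j6 13 F [-0.1  0.2 -1.8]
first rz total 0.0008, then shift [-3.614  1.025  0.371]
```

```bash
python3 -m jog '[[[-0.2,0.05,0,0,0,0.0008,0],[-0.5,0.14,0,0,0,0,0],[-0.6,0.17,0,0,0,0,0],[-0.6,0.17,0,0,0,0,0],[-0.6,0.17,0,0,0,0,0],[-0.5,0.15,0,0,0,0,0],[-0.4,0.12,0.2,0,0,0,0],[-0.214,0.055,0.4,0,0,0,0],[0,0,0.4,0,0,0,0],[0,0,0.2,0,0,0,0],[0,0,0,0,0,0,0]]]'; python3 plan.py 512 95.9 95 102.6
cat > look.py <<'E'
from h import *
import sys
x,y,f=float(sys.argv[1]),float(sys.argv[2]),sys.argv[3]
out=[]
for n in('scene','top'):
    im,d,W=snap(n);np.savez('/tmp/'+n,im=im,d=d,w=W)
    u,v=pix(n,[x,y,65])[0].round().astype(int)
    out.append(cv2.resize(im[v-30:v+30,u-32:u+33,::-1],(400,370),interpolation=cv2.INTER_CUBIC)); print(n,'crop origin',u-32,v-30,'scale',400/65,370/60)
cv2.imwrite('pics/'+f,np.hstack(out))
E
python3 look.py 512 96 h1.png
```

```text
time: 46.05
tool_pos: [510.8, 95.3, 97.7]
tcp_rot: [-179.9, -0.0, 102.2]
ft_force: [-0.9, 0.9, -0.9]
finger_gap: 12.8
t 46.0 pos [510.8  95.3  97.7] rot [-179.9   -0.   102.2] gap 12.8 j6 -7 F [-0.9  0.9 -0.9]
first rz total -0.0011, then shift [0.006 0.026 0.054]
scene crop origin 329 229 scale 6.153846153846154 6.166666666666667
top crop origin 261 210 scale 6.153846153846154 6.166666666666667
```

View pics/h1.png

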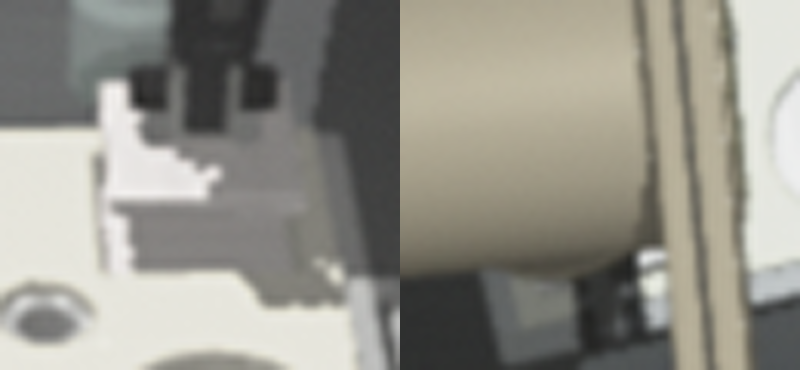

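```bash
python3 -m jog '[[[0.006,0.026,0.1,0,0,-0.001,0],[0,0,0.15,0,0,0,0],[0,0,0.1,0,0,0,0],[0,0,0,0,0,0,0]]]'; python3 -m jog '[[[0,0,0.05,0,0,0,0],[0,0,0.05,0,0,0,0],[0,0,0,0,0,0,0]]]'
```

```text
time: 46.65
tool_pos: [512.0, 96.1, 80.0]
tcp_rot: [-179.9, -0.0, 102.7]
ft_force: [-0.4, 0.7, -1.7]
finger_gap: 13.0
time: 47.02
tool_pos: [512.5, 96.1, 75.6]
tcp_rot: [-180.0, -0.0, 102.7]
ft_force: [0.1, -0.3, -1.6]
finger_gap: 12.6
```

```bash
python3 -m jog '[[[0,0,0.05,0,0,0,0],[0,0,0.05,0,0,0,0],[0,0,0.05,0,0,0,0],[0,0,0,0,0,0,0]]]'; python3 -m jog '[[[0,0,0.05,0,0,0,0],[0,0,0.05,0,0,0,0],[0,0,0,0,0,0,0]]]'
```

```text
time: 47.52
tool_pos: [512.4, 96.1, 67.9]
tcp_rot: [-180.0, -0.0, 102.7]
ft_force: [-0.1, -0.2, -1.2]
finger_gap: 12.7
time: 47.9
tool_pos: [512.8, 96.2, 63.9]
tcp_rot: [180.0, 0.0, 102.7]
ft_force: [-3.6, -0.3, 4.7]
finger_gap: 12.7
```

```bash
python3 -m jog '[[[0,0,0,0,0,0,0.5],[0,0,0,0,0,0,1],[0,0,0,0,0,0,1],[0,0,-0.3,0,0,0,1],[0,0,-0.7,0,0,0,1],[0,0,-0.8,0,0,0,1],[0,0,0,0,0,0.0213,1],[0,0,0,0,0,0.0213,1],[0,0,0,0,0,0.0213,1]]]'; python3 plan.py 552.3 395 17 80; python3 meas.py
```

```text
time: 49.02
tool_pos: [513.1, 96.2, 154.7]
tcp_rot: [179.9, -0.0, 79.4]
ft_force: [-0.5, -0.3, -0.5]
finger_gap: 85.6
t 49.0 pos [513.1  96.2 154.7] rot [179.9  -0.   79.4] gap 85.6 j6 16 F [-0.5 -0.3 -0.5]
first rz total -0.0017, then shift [ 6.021 -0.265  2.755]
top [550.3 392.8  48.5  10.1  79.6  36.5  76. ]
top [ 419.2 -161.4   42.    10.2   11.    37.4   64. ]
scene [ 428.1 -162.    47.6    9.4   13.2   34.    54. ]
scene [583.6 237.7  46.   14.6 -72.9  33.2 154. ]
scene [557.3 392.7  44.7  14.2  80.3  33.2 164. ]
```

```bash
python3 -m jog '[[[0.3,0,0,0,0,0,1],[0.7,-0.03,0,0,0,0,1],[0.8,-0.03,0,0,0,0,1],[0.8,-0.03,0,0,0,0,1],[0.8,-0.04,0,0,0,0,1],[0.8,-0.04,0,0,0,0,1],[0.8,-0.04,0,0,0,0,1],[0.7,-0.04,0,0,0,0,1],[0.321,-0.015,0.5,0,0,0,1],[0,0,0.8,0,0,0,1],[0,0,0.6,0,0,0,1],[0,0,0,0,0,0,1]]]'; python3 plan.py 552.3 394.6 17 79.7
```

```text
time: 50.62
tool_pos: [550.9, 394.3, 54.6]
tcp_rot: [-179.7, 0.2, 79.8]
ft_force: [-0.6, -0.7, -0.8]
finger_gap: 85.2
t 50.6 pos [550.9 394.3  54.6] rot [-179.7    0.2   79.8] gap 85.2 j6 41 F [-0.6 -0.7 -0.8]
first rz total 0.0003, then shift [0.012 0.027 0.751]
```

```bash
python3 -m jog '[[[0.012,0.027,0.35,0,0,0,1],[0,0,0.3,0,0,0,1],[0,0,0.1,0,0,0,1],[0,0,0,0,0,0,0],[0,0,0,0,0,0,0],[0,0,0,0,0,0,0],[0,0,0,0,0,0,0],[0,0,0,0,0,0,0]]]' 50; python3 -m jog '[[[0,0,-0.2,0,0,0,0],[0,0,-0.5,0,0,0,0],[0,0,-0.8,0,0,0,0],[0,0,-0.8,0,0,0,0],[0,0,-0.5,0,0,0,0],[0,0,0,0,0,-0.0211,0],[0,0,0,0,0,-0.0211,0],[0,0,0,0,0,-0.0211,0],[0,0,0,0,0,0,0]]]'; python3 plan.py 638.6 15.5 97 102.6
```

```text
time: 51.62
tool_pos: [555.5, 395.3, 21.5]
tcp_rot: [180.0, -0.0, 79.7]
ft_force: [-0.0, 0.2, 3.5]
finger_gap: 12.7
time: 52.75
tool_pos: [554.9, 395.0, 161.0]
tcp_rot: [-180.0, 0.0, 102.4]
ft_force: [0.2, -0.4, -0.9]
finger_gap: 12.5
t 52.8 pos [554.9 395.  161. ] rot [-180.     0.   102.4] gap 12.5 j6 19 F [ 0.2 -0.4 -0.9]
first rz total -0.0006, then shift [-7.771 -0.023  1.28 ]
```

```bash
python3 -m jog '[[[-0.3,0,0,0,0,-0.0006,0],[-0.7,0,0,0,0,0,0],[-0.8,-0.01,0,0,0,0,0],[-0.9,-0.013,0,0,0,0,0],[-0.9,0,0,0,0,0,0],[-0.9,0,0,0,0,0,0],[-0.9,0,0,0,0,0,0],[-0.9,0,0,0,0,0,0],[-0.8,0,0,0,0,0,0],[-0.5,0,0.2,0,0,0,0],[-0.17,0,0.5,0,0,0,0],[0,0,0.4,0,0,0,0]]]'; python3 -m jog '[[[0,0,0.1,0,0,0,0],[0,0,0,0,0,0,0],[0,0,0,0,0,0,0]]]'; python3 plan.py 638.6 15.5 85 102.6; python3 look.py 638 16 h2.png
```

```text
time: 54.25
tool_pos: [638.6, 14.0, 104.8]
tcp_rot: [-180.0, 0.0, 102.5]
ft_force: [0.7, 0.7, -1.1]
finger_gap: 12.8
time: 54.62
tool_pos: [639.8, 16.2, 102.0]
tcp_rot: [179.9, 0.0, 102.7]
ft_force: [0.3, -0.4, -1.0]
finger_gap: 12.5
t 54.6 pos [639.8  16.2 102. ] rot [179.9   0.  102.7] gap 12.5 j6 -16 F [ 0.3 -0.4 -1. ]
first rz total 0.0003, then shift [-0.009 -0.026  0.34 ]
scene crop origin 279 264 scale 6.153846153846154 6.166666666666667
top crop origin 292 160 scale 6.153846153846154 6.166666666666667
```

View pics/h2.png

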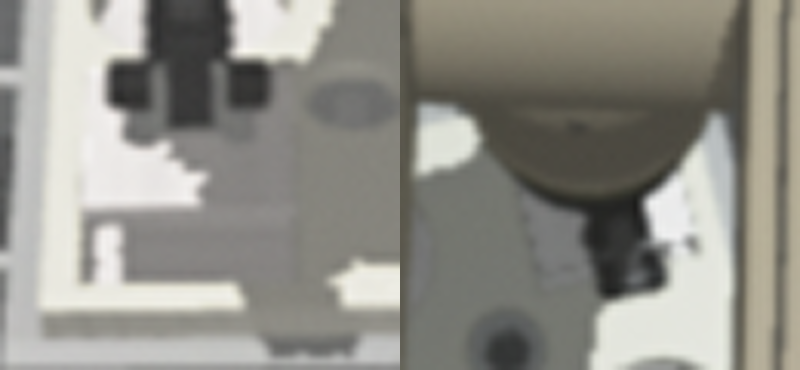

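The presser grip spans 107–270 with the fingers at 148–228 in the scene crop, so it's centred in the jaws. Lowering it.

```bash
python3 -m jog '[[[-0.009,-0.02,0.2,0,0,0,0],[0,0,0.15,0,0,0,0],[0,0,0.05,0,0,0,0],[0,0,0.05,0,0,0,0],[0,0,0,0,0,0,0]]]'; python3 -m jog '[[[0,0,0.06,0,0,0,0],[0,0,0.06,0,0,0,0],[0,0,0,0,0,0,0]]]'
```

```text
time: 55.35
tool_pos: [638.1, 15.0, 78.1]
tcp_rot: [-180.0, -0.0, 102.7]
ft_force: [0.1, -0.4, -1.7]
finger_gap: 12.5
time: 55.72
tool_pos: [638.0, 15.1, 71.9]
tcp_rot: [-180.0, -0.0, 102.7]
ft_force: [-0.3, 0.5, -0.7]
finger_gap: 12.8
```

```bash
python3 -m jog '[[[0,0,0.06,0,0,0,0],[0,0,0.06,0,0,0,0],[0,0,0.03,0,0,0,0],[0,0,0,0,0,0,0]]]'
```

```text
time: 56.22
tool_pos: [638.3, 15.0, 66.5]
tcp_rot: [180.0, 0.0, 102.7]
ft_force: [-7.5, -1.1, 12.4]
finger_gap: 12.6
```

```bash
python3 -m jog '[[[0,0,-0.05,0,0,0,0.5],[0,0,0,0,0,0,1],[0,0,0,0,0,0,1],[0,0,-0.3,0,0,0,1],[0,0,-0.7,0,0,0,1],[0,0,-0.8,0,0,0,1],[0,0,0,0,0,-0.008,1],[0,0,0,0,0,0,1]]]'; python3 plan.py 577.8 238.6 60 105.6
```

```text
time: 57.22
tool_pos: [638.8, 15.0, 158.9]
tcp_rot: [179.9, 0.0, 105.5]
ft_force: [-0.4, -0.8, 0.5]
finger_gap: 85.4
t 57.2 pos [638.8  15.  158.9] rot [179.9   0.  105.5] gap 85.4 j6 -19 F [-0.4 -0.8  0.5]
first rz total -0.0002, then shift [4.635 0.028 1.978]
```

```bash
python3 -m jog '[[[0.3,0,0,0,0,0,1],[0.6,0,0,0,0,0,1],[0.8,0.01,0,0,0,0,1],[0.8,0.01,0,0,0,0,1],[0.8,0.008,0,0,0,0,1],[0.7,0,0,0,0,0,1],[0.435,0,0.2,0,0,0,1],[0.2,0,0.5,0,0,0,1],[0,0,0.7,0,0,0,1],[0,0,0.5,0,0,0,1],[0,0,0,0,0,0,1],[0,0,0,0,0,0,1]]]'; python3 plan.py 577.8 238.6 17 105.6
```

```text
time: 58.72
tool_pos: [577.7, 238.8, 62.9]
tcp_rot: [180.0, 0.0, 105.5]
ft_force: [0.2, 0.5, 1.6]
finger_gap: 85.5
t 58.7 pos [577.7 238.8  62.9] rot [180.    0.  105.5] gap 85.5 j6 2 F [0.2 0.5 1.6]
first rz total -0.0002, then shift [-0.004  0.     0.917]
```

```bash
python3 -m jog '[[[0,0,0.4,0,0,0,1],[0,0,0.35,0,0,0,1],[0,0,0.15,0,0,0,1],[0,0,0,0,0,0,0],[0,0,0,0,0,0,0],[0,0,0,0,0,0,0],[0,0,0,0,0,0,0],[0,0,0,0,0,0,0]]]' 50; python3 -m jog '[[[0,0,-0.2,0,0,0,0],[0,0,-0.5,0,0,0,0],[0,0,-0.8,0,0,0,0],[0,0,-0.8,0,0,0,0],[0,0,-0.4,0,0,0,0],[0,0,0,0,0,0,0]]]'; python3 plan.py 615.5 119 97 105.5
```

```text
time: 59.72
tool_pos: [578.1, 238.9, 18.1]
tcp_rot: [179.9, -0.0, 105.5]
ft_force: [0.0, 0.3, 3.0]
finger_gap: 13.0
time: 60.48
tool_pos: [578.4, 239.0, 153.9]
tcp_rot: [179.8, -0.0, 105.5]
ft_force: [-0.1, 0.6, -2.4]
finger_gap: 13.1
t 60.5 pos [578.4 239.  153.9] rot [179.8  -0.  105.5] gap 13.1 j6 2 F [-0.1  0.6 -2.4]
first rz total 0.0001, then shift [-2.512  0.073  1.139]
```

```bash
python3 -m jog '[[[-0.2,0,0,0,0,0,0],[-0.5,0.02,0,0,0,0,0],[-0.6,0.02,0,0,0,0,0],[-0.6,0.02,0,0,0,0,0],[-0.412,0.013,0.1,0,0,0,0],[-0.2,0,0.4,0,0,0,0],[0,0,0.4,0,0,0,0],[0,0,0.2,0,0,0,0],[0,0,0,0,0,0,0],[0,0,0,0,0,0,0]]]'; python3 plan.py 615.5 119 97 105.5; python3 look.py 615 119 h3.png
```

```text
time: 61.72
tool_pos: [615.0, 119.4, 97.9]
tcp_rot: [179.9, 0.0, 105.6]
ft_force: [0.1, -0.8, -1.1]
finger_gap: 12.8
t 61.7 pos [615.  119.4  97.9] rot [179.9   0.  105.6] gap 12.8 j6 -9 F [ 0.1 -0.8 -1.1]
first rz total 0.0002, then shift [-0.01   0.008  0.019]
scene crop origin 334 263 scale 6.153846153846154 6.166666666666667
top crop origin 251 170 scale 6.153846153846154 6.166666666666667
```

View pics/h3.png

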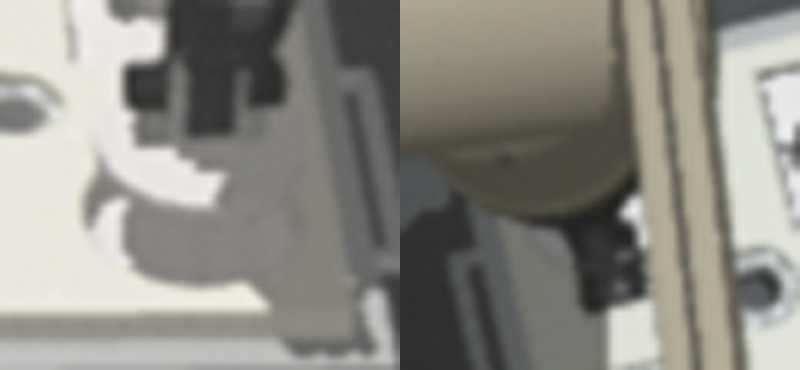

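Grip spans 124–287 with fingers 170–248, so the presser sits about 1 mm towards −y in the jaws. I'll compensate and lower it.

```bash
python3 -m jog '[[[0.01,0.008,0.2,0,0,0,0],[0,0,0.15,0,0,0,0],[0,0,0.06,0,0,0,0],[0,0,0.06,0,0,0,0],[0,0,0,0,0,0,0]]]'; python3 -m jog '[[[0,0,0.06,0,0,0,0],[0,0,0.06,0,0,0,0],[0,0,0,0,0,0,0]]]'
```

```text
time: 62.45
tool_pos: [614.7, 119.2, 73.5]
tcp_rot: [-180.0, -0.0, 105.5]
ft_force: [0.5, -0.4, -2.0]
finger_gap: 12.8
time: 62.82
tool_pos: [614.6, 119.2, 67.4]
tcp_rot: [-180.0, -0.0, 105.5]
ft_force: [-0.1, 0.4, -2.5]
finger_gap: 12.7
```

```bash
python3 -m jog '[[[0,0,0.06,0,0,0,0],[0,0,0.05,0,0,0,0],[0,0,0,0,0,0,0]]]'; python3 -m jog '[[[0,0,0,0,0,0,0.5],[0,0,0,0,0,0,1],[0,0,0,0,0,0,1],[0,0,-0.3,0,0,0,1],[0,0,-0.7,0,0,0,1],[0,0,-0.8,0,0,0,1],[0,0,-0.2,0,0,0.028,1],[0,0,0,0,0,0.028,1],[0,0,0,0,0,0.028,1],[0,0,0,0,0,0.028,1],[0,0,0,0,0,0.028,1],[0,0,0,0,0,0.028,1]]]'; python3 -m jog '[[[0,0,0,0,0,0.0295,1],[0,0,0,0,0,0.0295,1],[0,0,0,0,0,0.0295,1],[0,0,0,0,0,0,1]]]';  python3 meas.py;python3 plan.py 421.2 -160.2 60 13
```

```text
time: 63.2
tool_pos: [615.0, 119.3, 63.2]
tcp_rot: [180.0, 0.0, 105.5]
ft_force: [-3.6, -0.1, 5.7]
finger_gap: 12.9
time: 64.7
tool_pos: [615.2, 119.3, 163.7]
tcp_rot: [180.0, -0.1, 44.7]
ft_force: [-0.1, 0.4, -0.2]
finger_gap: 85.5
time: 65.2
tool_pos: [615.2, 119.3, 163.5]
tcp_rot: [180.0, -0.1, 13.3]
ft_force: [0.3, 0.5, -0.6]
finger_gap: 85.2
top [ 419.4 -161.2   42.4    9.6   13.4   36.7   67. ]
scene [ 427.4 -161.6   45.8    9.3   16.3   33.9   53. ]
t 65.3 pos [615.1 119.3 163.1] rot [180.   -0.   13.5] gap 85.3 j6 83 F [-0.   0.7  0.6]
first rz total 0.0013, then shift [-5.037  4.574  2.062]
```

```bash
python3 -m jog '[[[-0.2,0.18,0,0,0,0,1],[-0.45,0.41,0,0,0,0,1],[-0.6,0.55,0,0,0,0,1],[-0.65,0.59,0,0,0,0,1],[-0.65,0.59,0,0,0,0,1],[-0.65,0.59,0,0,0,0,1],[-0.65,0.59,0,0,0,0,1],[-0.6,0.54,0,0,0,0,1],[-0.4,0.36,0.3,0,0,0,1],[-0.187,0.174,0.7,0,0,0,1],[0,0,0.7,0,0,0,1],[0,0,0.3,0,0,0,1]]]'; python3 -m jog '[[[0,0,0,0,0,0,1],[0,0,0,0,0,0,1]]]' >/dev/null; python3 plan.py 421.2 -160.2 17 13.2
```

```text
time: 66.8
tool_pos: [420.0, -160.6, 60.4]
tcp_rot: [-179.9, 0.1, 13.2]
ft_force: [-0.1, -0.2, 0.6]
finger_gap: 85.2
t 67.0 pos [ 422.9 -161.3   63.8] rot [ 1.799e+02 -1.000e-01  1.320e+01] gap 85.1 j6 49 F [ 0.4 -0.7  1.3]
first rz total 0.0001, then shift [-0.028 -0.029  0.935]
```

```bash
python3 -m jog '[[[-0.01,-0.015,0.4,0,0,0,1],[0,0,0.35,0,0,0,1],[0,0,0.17,0,0,0,1],[0,0,0,0,0,0,0],[0,0,0,0,0,0,0],[0,0,0,0,0,0,0],[0,0,0,0,0,0,0],[0,0,0,0,0,0,0]]]' 50; python3 -m jog '[[[0,0,-0.2,0,0,0,0],[0,0,-0.5,0,0,0,0],[0,0,-0.8,0,0,0,0],[0,0,-0.8,0,0,0,0],[0,0,-0.4,0,0,0,0],[0,0,0,0,0,-0.028,0],[0,0,0,0,0,-0.028,0],[0,0,0,0,0,-0.028,0],[0,0,0,0,0,-0.028,0],[0,0,0,0,0,-0.028,0],[0,0,0,0,0,-0.028,0],[0,0,0,0,0,-0.028,0]]]'; python3 -m jog '[[[0,0,0,0,0,-0.028,0],[0,0,0,0,0,-0.024,0],[0,0,0,0,0,0,0]]]'; python3 plan.py 535.1 -7.6 97 102.6
```

```text
time: 68.05
tool_pos: [421.8, -160.6, 17.0]
tcp_rot: [180.0, -0.1, 13.2]
ft_force: [-1.2, 0.4, 5.2]
finger_gap: 13.0
time: 69.55
tool_pos: [420.9, -160.1, 151.4]
tcp_rot: [-180.0, -0.0, 84.1]
ft_force: [0.7, -0.3, -1.9]
finger_gap: 12.6
time: 69.92
tool_pos: [421.0, -160.1, 151.4]
tcp_rot: [-180.0, -0.0, 102.4]
ft_force: [0.4, -0.3, -1.2]
finger_gap: 12.5
t 69.9 pos [ 421.  -160.1  151.4] rot [-180.    -0.   102.4] gap 12.5 j6 -40 F [ 0.4 -0.3 -1.2]
first rz total -0.0005, then shift [2.479 2.892 1.088]
```

```bash
python3 -m jog '[[[0.2,0.23,0,0,0,0,0],[0.4,0.47,0,0,0,0,0],[0.5,0.58,0,0,0,0,0],[0.5,0.58,0,0,0,0,0],[0.5,0.58,0,0,0,0,0],[0.25,0.3,0.1,0,0,0,0],[0.129,0.152,0.4,0,0,0,0],[0,0,0.3,0,0,0,0],[0,0,0.2,0,0,0,0],[0,0,0,0,0,0,0],[0,0,0,0,0,0,0]]]'; python3 plan.py 535.1 -7.6 97 102.6; python3 look.py 535 -7.6 h4.png
```

```text
time: 71.3
tool_pos: [535.9, -8.5, 101.9]
tcp_rot: [180.0, 0.0, 102.4]
ft_force: [0.3, 0.6, -1.8]
finger_gap: 12.9
t 71.3 pos [535.9  -8.5 101.9] rot [180.    0.  102.4] gap 12.9 j6 -19 F [ 0.3  0.6 -1.8]
first rz total -0.0005, then shift [ 0.021 -0.012  0.099]
scene crop origin 278 230 scale 6.153846153846154 6.166666666666667
top crop origin 302 200 scale 6.153846153846154 6.166666666666667
```

View pics/h4.png

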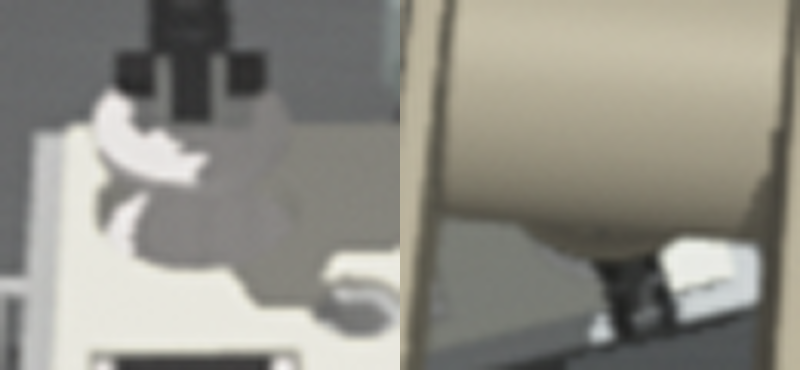

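Grip spans 117–267 with fingers 153–228, which is centred within 0.5 mm. Lowering it.

```bash
python3 -m jog '[[[0.015,-0.012,0.25,0,0,0,0],[0,0,0.15,0,0,0,0],[0,0,0.1,0,0,0,0],[0,0,0.08,0,0,0,0],[0,0,0,0,0,0,0]]]'; python3 -m jog '[[[0,0,0.06,0,0,0,0],[0,0,0.06,0,0,0,0],[0,0,0,0,0,0,0]]]'; python3 -m jog '[[[0,0,0.06,0,0,0,0],[0,0,0.03,0,0,0,0],[0,0,0,0,0,0,0]]]'
```

```text
time: 72.03
tool_pos: [534.6, -7.4, 71.9]
tcp_rot: [-180.0, -0.0, 102.5]
ft_force: [-0.2, 0.1, -0.9]
finger_gap: 12.9
time: 72.4
tool_pos: [534.7, -7.4, 66.0]
tcp_rot: [-180.0, -0.0, 102.5]
ft_force: [0.3, -0.1, -1.6]
finger_gap: 13.2
time: 72.78
tool_pos: [534.9, -7.4, 62.1]
tcp_rot: [-180.0, 0.0, 102.5]
ft_force: [-3.1, 0.3, 2.8]
finger_gap: 12.8
```

Seated. Release, retreat clear of the cameras' view of the moulder, and check everything.

```bash
python3 -m jog '[[[0,0,0,0,0,0,0.5],[0,0,0,0,0,0,1],[0,0,0,0,0,0,1],[0,0,-0.3,0,0,0,1],[0,0,-0.7,0,0,0,1],[0,0,-0.8,0,0,0,1],[0,0,-0.8,0,0,0,1],[-0.8,0,-0.3,0,0,0,1],[-0.9,0,0,0,0,0,1],[-0.9,0,0,0,0,0,1],[-0.9,0,0,0,0,0,1],[-0.9,0,0,0,0,0,1]]]'; python3 -m jog '[[[-0.8,0,0,0,0,0,1],[-0.5,0,0,0,0,0,1],[0,0,0,0,0,0,1],[0,0,0,0,0,0,1]]]' >/dev/null
python3 - <<'E'
from h import *
o=[]
for n in('top','scene'):
    im,d,W=snap(n)
    for l,x,y in(('SqL',512,95.9),('SqU',638.6,15.5),('RdU',615.5,119),('RdL',535.1,-7.6)):
        x2=x+(2.5 if n=='scene' else -1.5)
        g=W[box(W,x2,y,38,70,90)]; p=W[box(W,x2,y,38,45,57.5 if n=='top' else 56)]
        print(n,l,'grip',rect(g),'disc',rect(p) if len(p)>9 else len(p))
    print('key',rect(W[box(W,424,382,30,118,150)]),'cover',rect(W[box(W,490,-360,130,48,60)]))
    if n=='scene': cv2.imwrite('pics/final.png',im[...,::-1])
E
```

```text
time: 74.28
tool_pos: [582.8, -223.8, 208.2]
tcp_rot: [179.9, 0.0, 102.5]
ft_force: [0.5, 0.4, -0.2]
finger_gap: 85.1
top SqL grip [510.4  96.2  49.3  14.4 -77.6  81.2 116. ] disc [510.1  95.6  74.6  73.9  89.2  55.  434. ]
top SqU grip [635.7  14.   48.9  13.9 -78.3  81.3 113. ] disc [637.1  15.8  75.3  75.  -89.2  55.  439. ]
top RdU grip [612.8 118.7  49.1  14.9 -75.7  81.  116. ] disc [614.1 119.3  75.6  74.7 -88.8  54.8 371. ]
top RdL grip [532.8  -8.3  49.3  14.2 -77.   81.5 112. ] disc [533.7  -8.   75.   73.7   0.6  55.1 351. ]
key [421.6 381.8  26.5  26.  -39.8 139.5 152. ] cover [ 512.2 -360.9  211.2  162.5   88.3   54.2 2334. ]
scene SqL grip [514.8  96.   48.6  17.7 -74.1  78.3 169. ] disc [512.1  97.   67.2  66.7 -77.5  53.7 381. ]
scene SqU grip [641.5  14.5  47.5  15.8 -78.2  78.3 201. ] disc [641.5  14.9  76.1  72.7   1.2  53.5 526. ]
scene RdU grip [617.6 118.9  49.9  16.6 -73.6  78.  207. ] disc [618.7 119.   76.1  74.1   1.5  53.6 436. ]
scene RdL grip [536.5  -9.   47.4  18.5 -76.8  78.  175. ] disc [540.6 -10.2  69.4  68.4 -89.1  53.6 326. ]
key [427.3 382.1  27.5  26.7 -36.6 133.9 208. ] cover [ 4.947e+02 -3.604e+02  2.159e+02  2.132e+02 -1.600e+00  5.130e+01
  4.507e+03]
```

View pics/final.png

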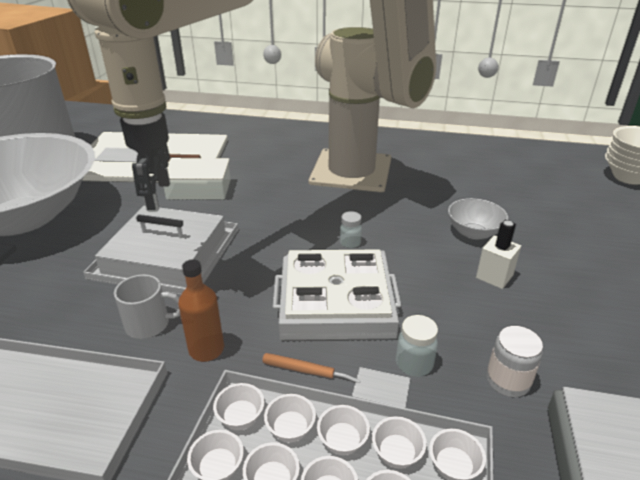

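The final picture shows all four pressers down in their moulds around (310–365, 258–295). The key is upright in its stand at (506,235), the cover is flat in the tray at (160,235), and the other things look unmoved. Handing in.

```bash
python3 -c "
from bench import job,telemetry; print(telemetry.sense()['time']); print(job.hand_in())"
```

```text
74.875
the job is handed in; nothing more can be done
None
```

The job is done and handed in at about 75 s: cover flat in the tray, screw at its stop, key back in its stand, and all four pressers seated in their moulds. The hand-in reports no verdict.

**Last checks:**
- **Cover:** the lid top is at 54 mm, which puts the skirt on the tray floor, and it was within about 1 mm of the tray's centre when set down.
- **Screw:** the torque jumped from about 0.26 to 0.67 N m at the stop. The mould floors then read 15 mm below the plate.
- **Key:** upright with its top at 139.5 mm, so its tip is about 10 mm above the counter, as at the start. It is centred within a few millimetres.
- **Pressers:** all four disc tops are at 55 mm, so the undersides are 15 mm below the plate top. One round presser had been knocked about 45 mm aside during the run, so I measured it again before taking it.
- **Other things:** they look unmoved in the last picture.

**What disagreed:**
- The two cameras differed by 4 to 5 mm in x (and 2 to 5 mm in z), so I used the contact positions from gripping and from the socket instead.
- The key first jammed in the socket. It went in after I shifted it sideways and wiggled it under 25 to 30 N.
- When I took the key for lifting out, its grip sat about 9° askew in the jaws. It squared itself by the time it was out. I did not measure the screw's angle after that, only the floor height.

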